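Check the uplighter dead and fit its twist-lock lamps

TASK

The power to the uplighter bar on the hallway shelf is off: prove it by taking the tester from its stand and touching its tip for a moment, about half a second, on the brass centre contact of each of the four lampholders in turn, starting with the one next to the terminal box, and stand the tester back in its stand. Then fit every new lamp standing on the shelf, one to a lampholder, whichever you like: lugs into the slots, press down, and turn a quarter turn clockwise to the stop so that it locks and sits straight. Leave all the other things on the shelf where they are.

Things in the scene. Friction and masses are not known exactly. Their poses are not given: they have to be found in the camera images.
- bar: Uplighter bar screwed to the shelf top (it cannot move): an aluminium rail 96 mm wide (x) and 480 mm long (y), 32 mm high, with four white lampholders on it and a grey terminal box (96 x 85 mm, 60 mm high) at its +y end. Origin: on the shelf, under the middle of the row of lampholders, 120 mm apart. Its yaw varies a little.
- holder1 (a point): First lampholder, next to the terminal box, 180 mm along the bar's +y. Point: on its axis, level with its top, 46 mm above the shelf; axes as the bar's. 88 mm across; mouth radius 24 mm; its 4 mm thick rim has two slots, along +y and -y, 15 mm wide, out to 37 mm from the axis. Under the rim a 10 mm high space for the lugs; floor 14 mm below the top.
- holder2 (a point): Second lampholder, 60 mm along the bar's +y, like holder1; point on its axis at its top, axes as the bar's. A lamp goes in with its x axis (lugs) along the bar's y. With its underside pressed to 10 to 14 mm below the top it turns clockwise, seen from above, 90 degrees to a stop (it cannot turn the other way): its x axis then lies along the bar's x.
- holder3 (a point): Third lampholder, 60 mm along the bar's -y, like holder1; point on its axis at its top, axes as the bar's. A lamp that is in but not turned is pushed up by the spring contact until its underside is 3 mm below the top: it is not locked.
- holder4 (a point): Last lampholder, far from the terminal box, 180 mm along the bar's -y, like holder1; point on its axis at its top. A lamp that has been turned and let go is lifted by the spring contact until its lugs bear on the rim: underside 9 mm below the top, head 5 mm above it.
- contact1: Spring contact of the first (next to the terminal box) lampholder: a brass button 19 mm across on the holder's axis. Origin: centre of its top face, 3 mm below the holder's top when free; it yields downward by up to 10.5 mm, with 2.5 N at first and 7 N at the end.
- contact2: Spring contact of the second lampholder: a brass button 19 mm across on the holder's axis. Origin: centre of its top face, 3 mm below the holder's top when free; it yields downward by up to 10.5 mm, with 2.5 N at first and 7 N at the end.
- contact3: Spring contact of the third lampholder: a brass button 19 mm across on the holder's axis. Origin: centre of its top face, 3 mm below the holder's top when free; it yields downward by up to 10.5 mm, with 2.5 N at first and 7 N at the end.
- contact4: Spring contact of the last (far from the terminal box) lampholder: a brass button 19 mm across on the holder's axis. Origin: centre of its top face, 3 mm below the holder's top when free; it yields downward by up to 10.5 mm, with 2.5 N at first and 7 N at the end.
- tester: Voltage tester, loose, standing tip down in its stand. Origin: its tip, z up along the tool. Slim shaft (up to 10 mm thick) from 0 to 70 mm, round black finger guard 37 mm across from 70 to 75 mm, square black handle 20 x 20 mm from 75 to 165 mm above the tip. About 70 g.
- stand: Turned dark-wood stand for the tester, fixed to the shelf, round, 66 mm across the foot and 54 mm across the top, 80 mm high, with a bore about 26 mm wide. Origin: centre of its underside. The tester hangs in it by its finger guard, which rests on the top, so that its tip is 10 mm above the shelf.
- lamp1: LED lamp, loose, standing diffuser up; may be absent. 56 mm high, 130 g, its weight low in the neck. Origin: centre of its underside, z up. Neck: radius 21.5 mm, 0 to 14 mm up. At the neck's foot two steel lugs stick out along +x and -x to 30 mm from the axis, 9 mm wide, 0 to 5 mm up. Head: 14 to 56 mm up, radius 35 mm, with two grip flats facing +y and -y, 54 mm apart.
- lamp2: LED lamp just like lamp1; may be absent. Origin: centre of its underside. Seen from above the head is 70 mm long along x, which is the line of the lugs hidden beneath it, with a small dark mark on top at each end, and 54 mm wide along y; the flats are 44 mm long and run from 14 to 50 mm up. A half turn about z changes nothing.
- lamp3: LED lamp just like lamp1; may be absent. Origin: centre of its underside, x along the lugs, z up.
- lamp4: LED lamp just like lamp1; may be absent. Origin: centre of its underside, x along the lugs, z up.
- key_dish: White ceramic key dish, a bowl 140 mm across and 30 mm high, loose; leave alone. Origin: centre of its underside.
- shoehorn: Black plastic shoehorn, 170 x 42 x 9 mm, loose, lying flat; leave alone. Origin: its middle, on the shelf.
- key_ring: Steel ring with three keys fanned out to about 70 mm on its +x side, 4 mm thick, loose; leave alone. Origin: centre of the ring, on the shelf.
- glasses_case: Blue hinged glasses case, shut, 162 x 62 x 47 mm, loose; leave alone. Origin: centre of its underside.
- polish_tin: Shoe-polish tin, 74 mm across, 24 mm high, loose; leave alone. Origin: centre of its underside.
- sponge_box: Shoe-shine sponge box, 105 x 55 x 41 mm, loose; leave alone. Origin: centre of its underside.

How it is judged:
By the outcome, as a careful person would: the job done as asked, in the order asked, and still so for the second after the job is handed in, with the robot touching nothing.
Of lamp1, lamp2, lamp3, lamp4 only 3 to 4 are there at a start; the rules pass over those that are not, and their reading is None.
At some moment in a run one of lamp1, lamp2, lamp3, lamp4 may be knocked a few centimetres aside while the robot is not near it.
It also fails if it takes over 208 s, if anything falls off the work surface, if the arm or the gripper's body presses on something with over 40 N, if the wrist force passes 120 N, or if a joint passes its speed limit or range.

ROBOT

A 6-joint arm with a two-finger parallel gripper is mounted at the origin on the work surface. World frame = base frame: x ahead of the robot, y to its left, z up, the work surface at z = 0. Lengths are in m, angles in rad, forces in N, time in s.
With the tool pointing down it reaches from about 0.35 to 0.85 m from the base axis. Payload 8.1 kg.
Tool frame: the origin (TCP) lies between the finger pads; the fingertips stand 25 mm ahead of it and the grasp point (between the pads) lies 6 mm ahead of it (robot.tip_extent is the distance from the TCP to the fingertips, in m); z points along the fingers, y is the direction in which the jaws open and shut (so a half turn about z gives the same grasp; the last joint's range is limited). The gripper opens to 93 mm and grips with 3 to 60 N. Pads are 15 mm wide; open, the fingers measure 128 mm over their backs; the gripper's body (75 mm by 188 mm) begins 65 mm behind the grasp point.
Start: joints at [1.249, 0.13, 1.488, -0, 1.523, -0.085], TCP at [0.141, 0.583, 0.216] pointing down, gripper open.
Joint ranges: [-2.96, 2.96], [-0.89, 2.26], [0.02, 2.5], [-1.34, 4.48], [0, 2.73], [-2.66, 2.66]. Speed limits (rad/s): [2.39, 2.39, 2.79, 3.14, 3.14, 3.14].

INTERFACE

Orientations are given as a rotation vector (axis times angle).
In Python, from plant import robot gives the robot as it stands.
- The arm moves only by the tool drive_tool, never from a script. Its argument "increments" is a list of rows, each a list of 7 numbers: the closure, from 0 (fully open) to 1 (shut), then the shift along the world's x, y, z in units of 25 mm (1.0 is 25 mm), then the turn, a rotation vector about the world's x, y, z in rad. In form: [[gripper, dx, dy, dz, rx, ry, rz], ...]. A call has 1 to 20 rows; each row is the pose to reach, as a shift and turn from the pose commanded when the call began; what a row does not reach only later rows make up. A row lasts 1/12 s, in which the tool goes at most 41.7 mm and 7.16 degrees, less where a joint would pass 70% of its speed; a pose out of reach is approached as far as the arm can. A call with a gripper value outside its range is refused whole. The fingers move at their own pace and stop on an object; "squeeze" is the grip in N (left out, the last holds). Time passes only in rows, so rows that repeat a pose let the fingers close. It gives the time, the measured TCP pose, the force and the opening at its end, in the units of the state.
- robot.read_state(): the state, without advancing time (a new reading comes with each control period).
- robot.read_camera(name): name is "scene" or "top"; returns a dict with "image" (420x560x3 uint8, red, green, blue), "fx", "fy", "cx", "cy" (pixels), "T" (4x4, takes a point from camera to world coordinates). Camera axes: x right, y down, z forward; pixel columns grow to the right and rows downward; lengths in m; the calibration is good to about 2 mm. A picture is of the moment at which its call begins. There is no depth.
- robot.close_job(): hands the job in, once; it reports no verdict.
The state is a dict: "t": time; "q": joint angles; "dq": joint speeds; "joint_torque": joint torques, N m; "tool_pos": TCP position; "orientation": TCP orientation; "force": force on the tool from outside, world axes, zero at the start; "wrist_torque": the same for the moment, N m; "opening": finger opening in m.
Only numpy, scipy, OpenCV 4.12 (cv2) and the standard library are available. Lean on these libraries where they do the work, as an engineer would, in place of code of your own. Each camera call takes 0.05 s, during which the arm holds its last target.

## Working session

There is one attempt and no reset: what is moved stays moved. The work goes in short steps, Python scripts to look and compute and a tool call to move; the robot and the scene stay as the last step left them, time stands still between calls to the robot, and variables do not carry over. Pictures are saved under pics/ and viewed, and the job is handed in when it is done.

Besides the shell and the picture viewer there is one more tool, called after "Emit:" as name(argument=value, ...), one argument or row to a line, values as JSON. drive_tool: Moves the arm, as the interface text tells. Its arguments: {"type":"object","properties":{"increments":{"type":"array"},"squeeze":{"type":"number"}},"required":["increments"]}

```bash
ls; mkdir -p pics
python3 - <<'E'
from plant import robot
import cv2
s=robot.read_state(); print(s)
for n in("scene","top"):
    c=robot.read_camera(n); cv2.imwrite(f"pics/{n}0.png",c["image"][:,:,::-1]); print(n,c["fx"],c["cx"],c["cy"],c["T"].round(4).tolist())
E
```

```text
pics
{'t': 0.0, 'q': array([ 1.24861756e+00,  1.31151869e-01,  1.48925797e+00,  4.04358557e-06,
        1.52298681e+00, -8.54402158e-02]), 'dq': array([-1.37785517e-03, -2.83504674e-04,  6.24531323e-04,  4.76970412e-05,
       -3.82402425e-04,  1.61735666e-03]), 'joint_torque': array([ 1.21247373e-03, -5.59866464e+01, -4.91753483e+01,  7.68714678e-02,
        3.60128295e-02, -1.45517984e-04]), 'tool_pos': array([0.14054167, 0.58272972, 0.2146047 ]), 'orientation': array([-3.70956836e-01, -3.11924171e+00,  2.77345768e-03]), 'force': array([-0.15793231, -0.5102377 , -0.65536625]), 'wrist_torque': array([0.00113603, 0.02904579, 0.07445809]), 'opening': 0.0928168253029612}
scene 521.6777030141232 278.08539007354676 206.145490113623 [[-0.875, 0.2976, -0.3819, 0.9988], [0.4838, 0.568, -0.6658, 0.8463], [0.0187, -0.7674, -0.6409, 0.9466], [0.0, 0.0, 0.0, 1.0]]
top 399.55996494182415 283.94004285210815 208.44626173227368 [[0.0195, -0.9859, 0.1662, 0.2964], [-0.9998, -0.0183, 0.009, -0.0578], [-0.0058, -0.1664, -0.986, 1.1332], [0.0, 0.0, 0.0, 1.0]]
```

View pics/top0.png

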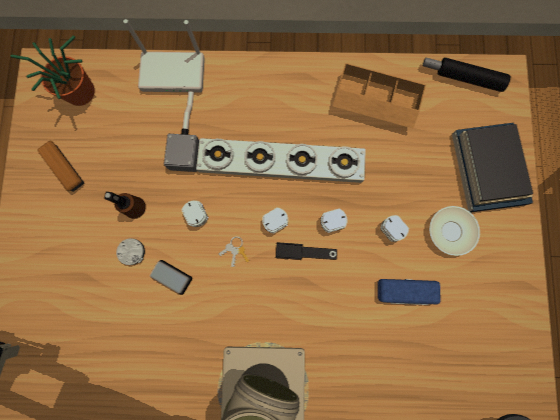

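View pics/scene0.png

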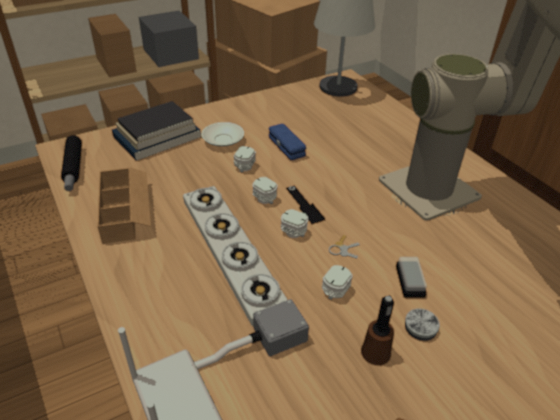

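```bash
cat > h.py <<'E'
import numpy as np,cv2
from plant import robot
def ray(c,u,v):
    T=np.array(c["T"]); d=T[:3,:3]@np.array([(u-c["cx"])/c["fx"],(v-c["cy"])/c["fy"],1.]); return T[:3,3],d
def onz(c,u,v,z):
    o,d=ray(c,u,v); return o+d*(z-o[2])/d[2]
def proj(c,p):
    T=np.array(c["T"]); q=T[:3,:3].T@(np.array(p)-T[:3,3]); return np.array([c["fx"]*q[0]/q[2]+c["cx"],c["fy"]*q[1]/q[2]+c["cy"]])
def tri(c1,p1,c2,p2):
    A=[];b=[];M=np.zeros((3,3));v=np.zeros(3)
    for c,p in((c1,p1),(c2,p2)):
        o,d=ray(c,*p); d/=np.linalg.norm(d); P=np.eye(3)-np.outer(d,d); M+=P; v+=P@o
    return np.linalg.solve(M,v)
def crop(c,x0,y0,x1,y1,k,fn):
    im=c["image"][y0:y1,x0:x1,::-1]; cv2.imwrite(fn,cv2.resize(im,None,fx=k,fy=k,interpolation=cv2.INTER_CUBIC))
E
python3 - <<'E'
from h import *
t=robot.read_camera("top"); s=robot.read_camera("scene")
crop(t,160,125,370,185,3.8,"pics/t_bar.png")
crop(t,95,180,300,250,3.8,"pics/t_l.png")
crop(t,255,195,425,250,4.5,"pics/t_r.png")
crop(s,180,130,400,370,2.5,"pics/s_all.png")
E
```

```text
(no output)
```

View pics/t_bar.png

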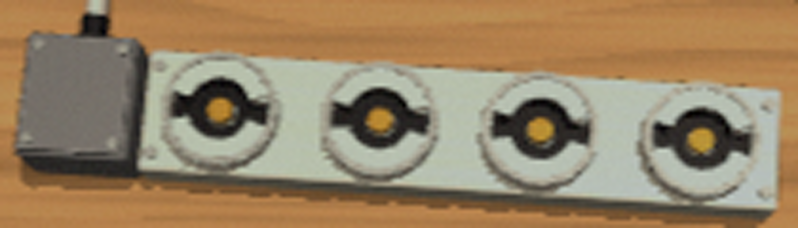

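View pics/t_l.png

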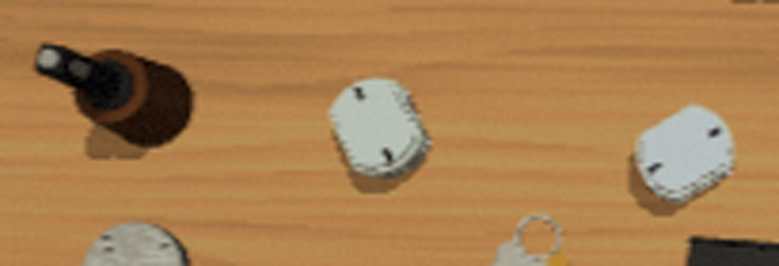

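View pics/t_r.png

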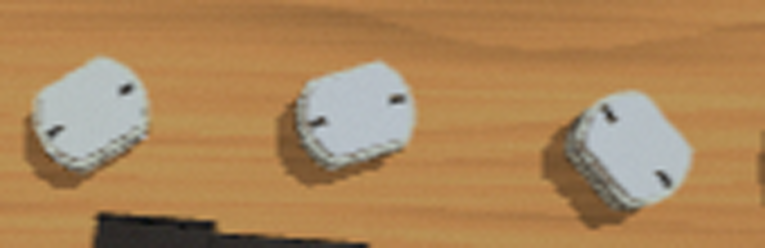

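View pics/s_all.png

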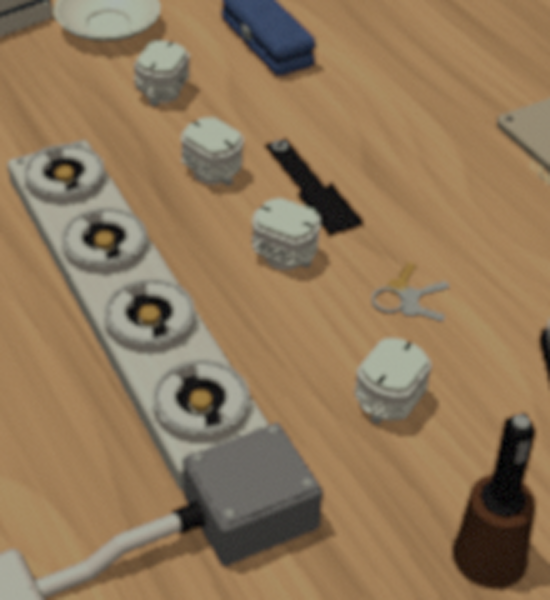

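The pictures show four brass contacts from about (218,154) to (345,162) in the top view. Four lamps with dark end marks stand at about (194,213), (275,220), (334,220) and (395,229). The tester's top is at about (107,195).

```bash
cat >> h.py <<'E'
def cents(c,pts,mask,r):
    out=[]
    for (u,v) in pts:
        m=np.zeros(mask.shape,np.uint8); cv2.circle(m,(int(u),int(v)),r,255,-1); m&=mask
        n,l,st,ce=cv2.connectedComponentsWithStats(m)
        out.append([(ce[i],st[i,4]) for i in range(1,n)])
    return out
def brass(c,approx,r=7):
    im=cv2.resize(c["image"],None,fx=4,fy=4,interpolation=cv2.INTER_LINEAR); h=cv2.cvtColor(im,cv2.COLOR_RGB2HSV)
    m=((h[...,1]>100)&(h[...,2]>80)).astype(np.uint8)*255
    res=[]
    for k in cents(c,[(4*u,4*v) for u,v in approx],m,4*r):
        k=[x for x in k if x[1]>100]
        res.append((max(k,key=lambda x:x[1])[0]+.5)/4-.5 if k else None)
    return res
def lamps(c):
    """light blobs w/ two dark marks -> returns list of (mark1,mark2) px"""
    k=4
    im=cv2.resize(c["image"],None,fx=k,fy=k,interpolation=cv2.INTER_LINEAR); g=cv2.cvtColor(im,cv2.COLOR_RGB2GRAY); h=cv2.cvtColor(im,cv2.COLOR_RGB2HSV)
    m=((h[...,1]<60)&(g>95)).astype(np.uint8)*255
    cs,hi=cv2.findContours(m,cv2.RETR_CCOMP,cv2.CHAIN_APPROX_NONE)
    out=[]
    for i,cc in enumerate(cs):
        if hi[0][i][3]>=0: continue
        a=cv2.contourArea(cc)/k/k
        if not 250<a<1200: continue
        hm=np.zeros(m.shape,np.uint8); cv2.drawContours(hm,[cv2.convexHull(cc)],-1,255,-1); hm=cv2.erode(hm,np.ones((5,5)))
        hull=g.copy(); bl=cv2.morphologyEx(g,cv2.MORPH_BLACKHAT,cv2.getStructuringElement(cv2.MORPH_ELLIPSE,(25,25)))
        d=((bl>60)&(hm>0)).astype(np.uint8)
        n,l,st,ce=cv2.connectedComponentsWithStats(d)
        out.append((cc.reshape(-1,2).mean(0)/k,a,[((ce[j]+.5)/k-.5,st[j,4]) for j in range(1,n) if st[j,4]>15]))
    return out
E
python3 - <<'E'
from h import *
np.set_printoptions(precision=4,suppress=True)
t=robot.read_camera("top"); s=robot.read_camera("scene")
bt=brass(t,[(218,154),(260,156),(302,159),(345,162)]); bs=brass(s,[(260,290),(240,256),(222,226),(206,199)])
for a,b in zip(bt,bs):
    print(a,b,onz(t,*a,.043)[:2],onz(s,*b,.043)[:2],tri(t,a,s,b))
for n,c in(("t",t),("s",s)):
    for l in lamps(c): print(n,l[0],l[1],[(p.round(1).tolist(),int(q),onz(c,*p,.056)[:2].round(4).tolist()) for p,q in l[2]])
E
```

```text
[217.434  153.5898] [259.8267 289.4776] [0.6344 0.1438] [0.6397 0.1462] [0.6369 0.1438 0.0386]
[259.519  156.2099] [239.2416 255.2619] [0.6288 0.0242] [0.6337 0.0264] [0.6312 0.0237 0.039 ]
[301.77   158.6992] [221.2284 225.2524] [ 0.6236 -0.0955] [ 0.6277 -0.0932] [ 0.6255 -0.0962  0.0394]
[344.0648 161.409 ] [205.2178 198.6931] [ 0.6178 -0.2148] [ 0.6218 -0.2129] [ 0.6197 -0.2159  0.0396]
t [169.1178 277.1792] 593.9375 []
t [130.5152 252.0505] 534.0625 []
t [393.854  229.4404] 481.15625 [([389.9, 220.0], 92, [0.4516, -0.3364]), ([402.2, 234.3], 100, [0.4131, -0.3685])]
t [333.7483 220.4461] 457.875 [([342.8, 216.6], 78, [0.4584, -0.2087]), ([325.4, 221.7], 74, [0.4436, -0.1613])]
t [275.3945 220.3803] 451.3125 [([282.5, 214.4], 76, [0.4615, -0.0445]), ([266.7, 223.6], 76, [0.4352, -0.0021])]
t [194.7175 213.5445] 456.8125 [([189.1, 204.1], 81, [0.4852, 0.2124]), ([196.6, 220.5], 109, [0.4403, 0.1891])]
t [180.0233 149.9029] 806.03125 []
s [422.5983 322.2782] 692.1875 []
s [336.9164 281.6364] 715.25 []
s [412.6186 272.6267] 551.59375 []
s [294.4554 222.9479] 567.65625 []
s [265.8391 190.9053] 440.5625 []
s [411.4062 194.3718] 780.6875 []
s [244.0133 158.7123] 312.5 []
s [222.7771 133.9037] 774.96875 []
s [ 66.7441 108.2797] 890.78125 []
s [199.5499  23.5852] 563.0625 []
```

Run:
```python
from h import *
t=robot.read_camera("top"); s=robot.read_camera("scene")
crop(t,95,180,155,225,12,"pics/t_st.png")
crop(s,350,285,410,370,7,"pics/s_st.png")
```

```text
(no output)
```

View pics/t_st.png

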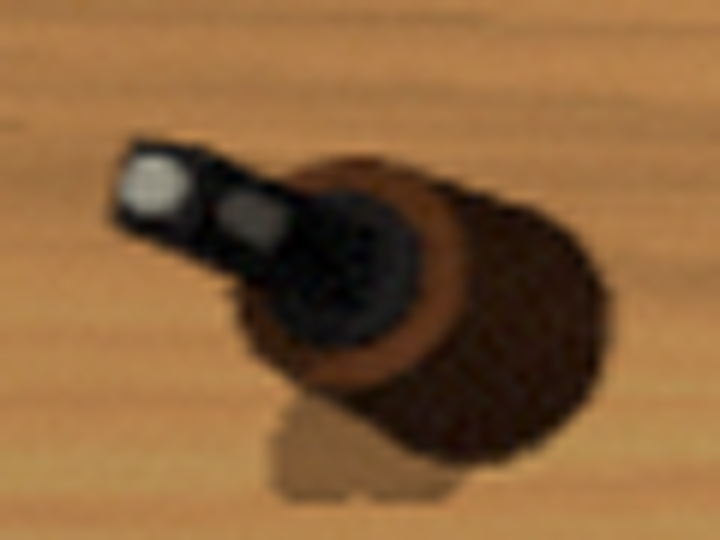

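View pics/s_st.png

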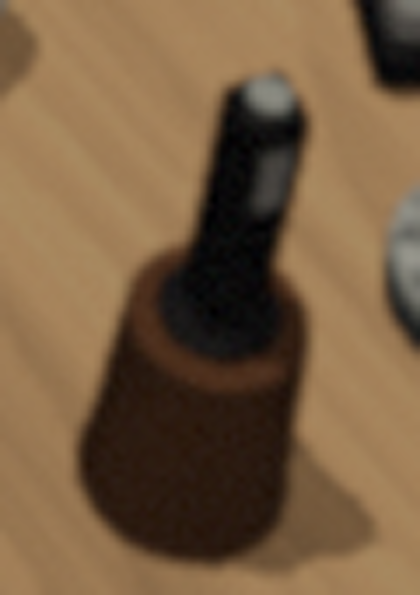

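Run:
```python
from h import *
np.set_printoptions(precision=4,suppress=True)
t=robot.read_camera("top"); s=robot.read_camera("scene")
for a,b,z in(((107.25,194.8),(387.9,298.2),.176),((124,202.2),(380.5,330),.08)):
    print(onz(t,*a,z),onz(s,*b,z),tri(t,a,s,b))
```

```text
[0.4836 0.3844 0.176 ] [0.4865 0.3836 0.176 ] [0.4848 0.3838 0.1752]
[0.483  0.3818 0.08  ] [0.488  0.3852 0.08  ] [0.4845 0.3831 0.0753]
```

Emit:
drive_tool(
  increments=[
    [0,0,0,0.8,0,0,0],
    [0,13.78,-7.97,0.8,0,0,0],
    [0,13.78,-7.97,0.8,0,0,0],
    [0,13.78,-7.97,0.8,0,0,0],
    [0,13.78,-7.97,0.8,0,0,0],
    [0,13.78,-7.97,0.8,0,0,0],
    [0,13.78,-7.97,0.8,0,0,0],
    [0,13.78,-7.97,0.8,0,0,0],
    [0,13.78,-7.97,0.8,0,0,0],
    [0,13.78,-7.97,0.8,0,0,0],
    [0,13.78,-7.97,0.8,0,0,0],
    [0,13.78,-7.97,0.8,0,0,0],
    [0,13.78,-7.97,0.8,0,0,0],
    [0,13.78,-7.97,0.8,0,0,0],
    [0,13.78,-7.97,0.8,0,0,0],
    [0,13.78,-7.97,0.8,0,0,0],
  ],
)

```text
t: 1.83
tool_pos: [0.4841, 0.385, 0.2358]
orientation: [-0.368, -3.12, -0.0]
force: [-0.4, -0.4, -0.4]
opening: 0.0929
```

Run:
```python
from h import *
np.set_printoptions(precision=4,suppress=True)
st=robot.read_state(); print(st["tool_pos"],st["orientation"],st["t"],st["q"])
t=robot.read_camera("top"); s=robot.read_camera("scene")
p=st["tool_pos"]; print(proj(t,p),proj(s,p))
crop(t,50,130,210,250,5,"pics/t1.png"); crop(s,290,180,470,360,3.3,"pics/s1.png")
```

```text
[0.4841 0.385  0.2358] [-0.3681 -3.1199 -0.0003] 1.8333 [ 0.5889  0.1727  1.4051  0.0002  1.5637 -0.747 ]
[ 95.5262 189.3992] [394.4181 276.9916]
```

View pics/t1.png

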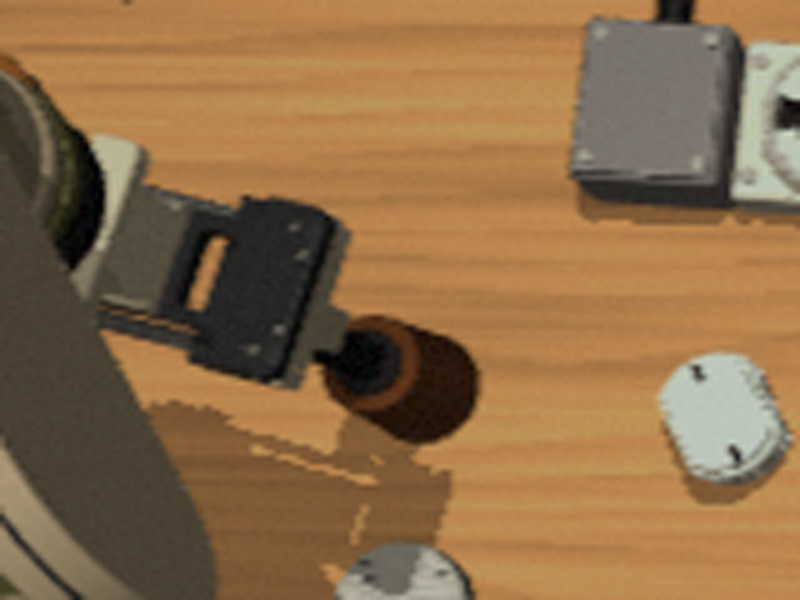

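View pics/s1.png

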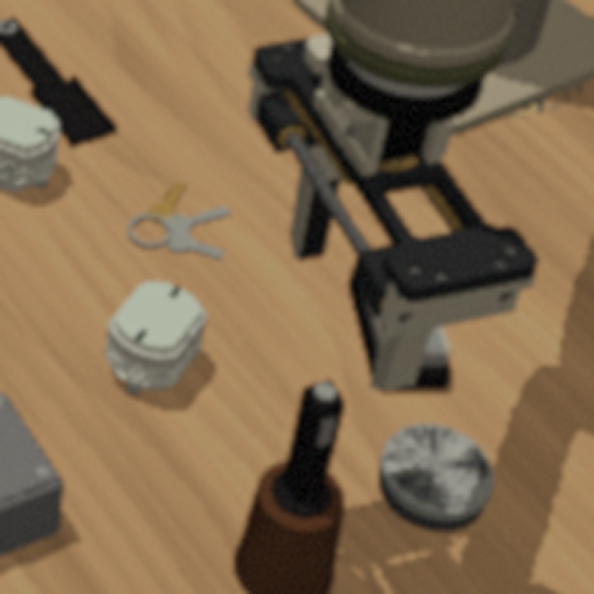

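Emit:
drive_tool(
  increments=[
    [0,0,0,-1.5,0,0,0],
    [0,0,0,-3,0,0,0],
    [0,0,0,-3.95,0,0,0],
    [0,0,0,-3.95,0,0,0],
    [0,0,0,-3.95,0,0,0],
    [1,0,0,-3.95,0,0,0],
    [1,0,0,-3.95,0,0,0],
    [1,0,0,-3.95,0,0,0],
    [1,0,0,-3.95,0,0,0],
    [1,0,0,-3.95,0,0,0],
    [1,0,0,-3.95,0,0,0],
    [1,0,0,-3.95,0,0,0],
    [1,0,0,-3.95,0,0,0],
    [1,0,0,-3.95,0,0,0],
  ],
  squeeze=35,
)

```text
t: 3.1
tool_pos: [0.4852, 0.384, 0.1368]
orientation: [-0.371, -3.119, 0.0]
force: [0.1, 0.2, -0.0]
opening: 0.0374
```

Emit:
drive_tool(
  increments=[
    [1,0,0,0,0,0,0],
    [1,0,0,0,0,0,0],
    [1,0,0,0,0,0,0],
    [1,0,0,0,0,0,0],
    [1,0,0,0,0,0,0],
    [1,0,0,0,0,0,0],
  ],
)

```text
t: 3.6
tool_pos: [0.4852, 0.384, 0.1368]
orientation: [-0.371, -3.12, 0.0]
force: [1.0, -1.3, -0.6]
opening: 0.0197
```

Emit:
drive_tool(
  increments=[
    [1,0,0,0.5,0,0,0],
    [1,0,0,1.5,0,0,0],
    [1,0,0,3,0,0,0],
    [1,0,0,4,0,0,0],
    [1,0,0,4,0,0,0],
    [1,0,0,4,0,0,0],
  ],
)

```text
t: 4.1
tool_pos: [0.4865, 0.3849, 0.2406]
orientation: [0.371, 3.115, 0.006]
force: [0.7, -0.6, -1.0]
opening: 0.0195
```

Run:
```python
from h import *
np.set_printoptions(precision=4,suppress=True)
st=robot.read_state(); print(st["tool_pos"],st["force"],st["t"])
t=robot.read_camera("top"); s=robot.read_camera("scene")
crop(t,50,130,210,250,5,"pics/t2.png"); crop(s,330,220,450,370,4,"pics/s2.png")
p=st["tool_pos"]-[0,0,.1265]; print(proj(t,p),proj(s,p))
```

```text
[0.4865 0.3849 0.2406] [ 0.6909 -0.6137 -0.9958] 4.1
[117.6815 198.465 ] [383.5033 319.056 ]
```

View pics/t2.png

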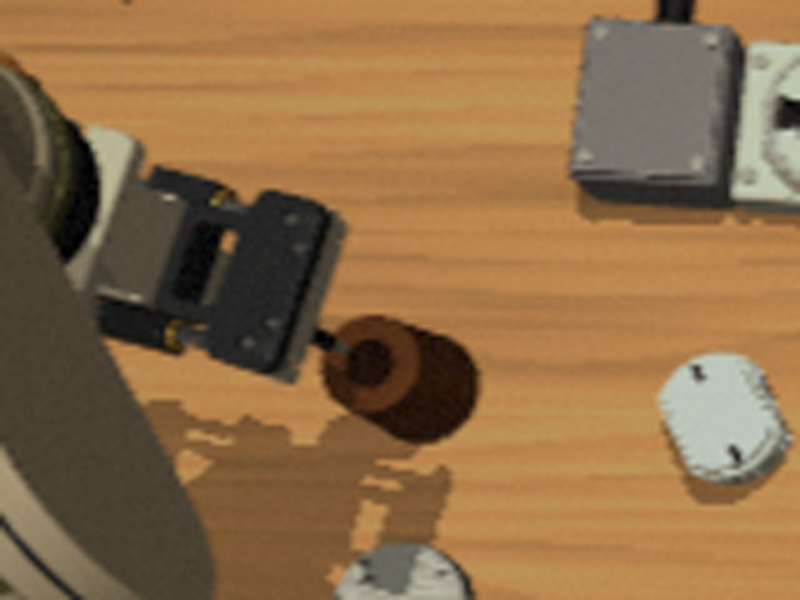

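View pics/s2.png

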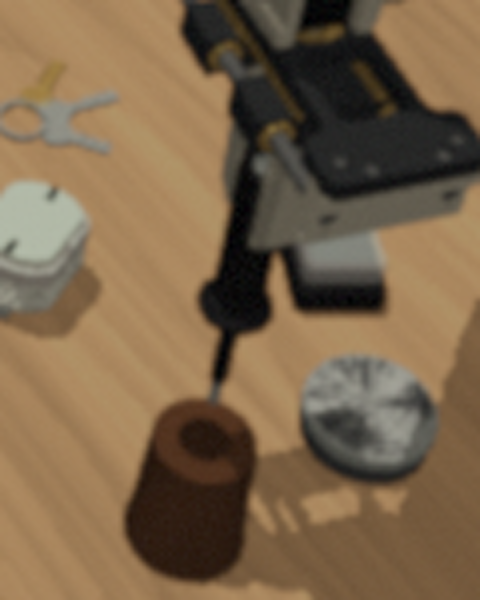

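Emit:
drive_tool(
  increments=[
    [1,6.14,-9.52,0,0,0,0],
    [1,6.14,-9.52,0,0,0,0],
    [1,6.14,-9.52,0,0,0,0],
    [1,6.14,-9.52,0,0,0,0],
    [1,6.14,-9.52,0,0,0,0],
    [1,6.14,-9.52,0,0,0,0],
    [1,6.14,-9.52,0,0,0,0],
    [1,6.14,-9.52,0,0,0,0],
    [1,6.14,-9.52,0,0,0,0],
    [1,6.14,-9.52,-1.6,0,0,0],
    [1,6.14,-9.52,-1.6,0,0,0],
    [1,6.14,-9.52,-1.6,0,0,0],
    [1,6.14,-9.52,-1.6,0,0,0],
    [1,6.14,-9.52,-1.6,0,0,0],
  ],
)

```text
t: 5.37
tool_pos: [0.6391, 0.147, 0.1989]
orientation: [0.369, 3.118, 0.001]
force: [-0.0, 0.5, 0.4]
opening: 0.02
```

Run:
```python
from h import *
np.set_printoptions(precision=4,suppress=True)
st=robot.read_state(); print(st["tool_pos"],st["force"],st["t"])
t=robot.read_camera("top"); s=robot.read_camera("scene")
crop(t,150,100,290,205,5.5,"pics/t3.png"); crop(s,200,220,310,320,5.5,"pics/s3.png")
p=st["tool_pos"]-[0,0,.1268]; print(proj(t,p),proj(s,p))
```

```text
[0.6391 0.147  0.1989] [-0.0405  0.5034  0.3881] 5.3667
[214.5382 148.7481] [260.1735 280.9778]
```

View pics/t3.png

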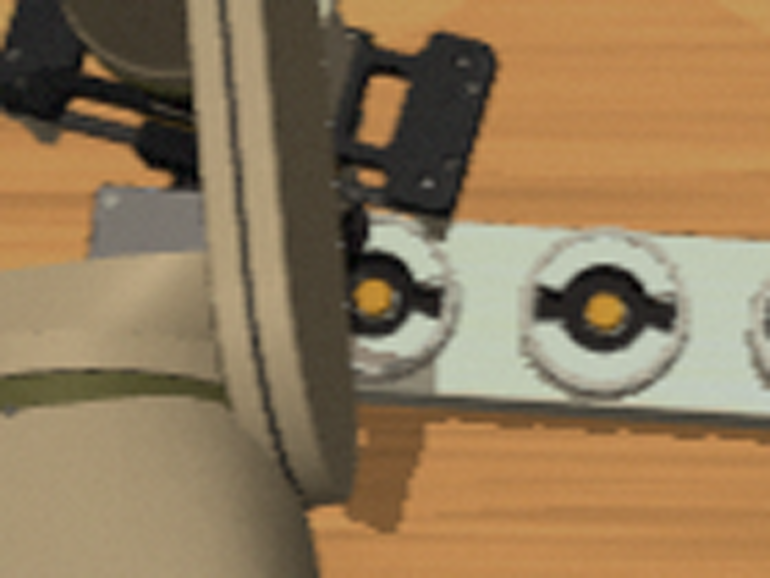

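View pics/s3.png

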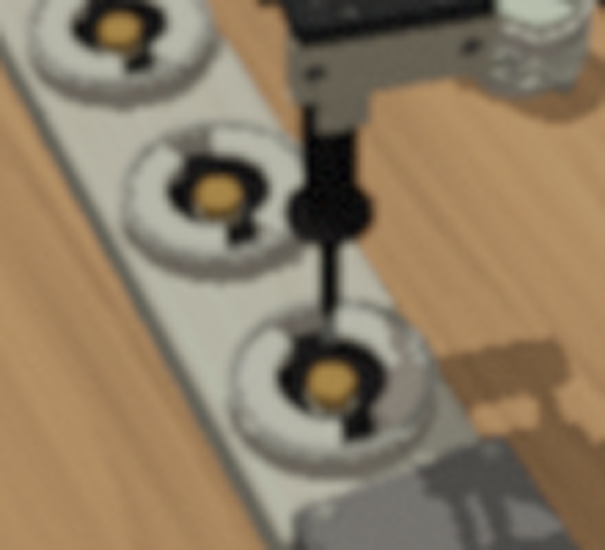

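Emit:
drive_tool(
  increments=[
    [1,0,0,-0.4,0,0,0],
    [1,0,0,-0.8,0,0,0],
    [1,0,0,-1.2,0,0,0],
    [1,0,0,-1.2,0,0,0],
    [1,0,0,-1.2,0,0,0],
  ],
)

```text
t: 5.88
tool_pos: [0.6384, 0.1459, 0.1662]
orientation: [-0.371, -3.119, 0.001]
force: [-1.1, 0.3, 4.2]
opening: 0.0197
```

Emit:
drive_tool(
  increments=[
    [1,0,0,0,0,0,0],
    [1,0,0,0,0,0,0],
    [1,0,0,0,0,0,0],
    [1,0,0,0,0,0,0],
    [1,0,0,0.6,0,0,0],
    [1,0,0,1.4,0,0,0],
    [1,-0.24,-4.79,1.4,0,0,0],
    [1,-0.24,-4.79,1.4,0,0,0],
    [1,-0.24,-4.79,1.4,0,0,0],
    [1,-0.24,-4.79,1.4,0,0,0],
    [1,-0.24,-4.79,1.4,0,0,0],
    [1,-0.24,-4.79,1.2,0,0,0],
  ],
)

```text
t: 6.88
tool_pos: [0.6334, 0.0263, 0.1977]
orientation: [0.372, 3.118, 0.001]
force: [0.1, -0.1, 0.4]
opening: 0.0197
```

Run:
```python
from h import *
np.set_printoptions(precision=4,suppress=True)
st=robot.read_state(); print(st["tool_pos"],st["force"],st["t"])
t=robot.read_camera("top"); s=robot.read_camera("scene")
crop(s,180,180,310,300,5,"pics/s4.png")
p=st["tool_pos"]-[0,0,.1268]; print(proj(t,p),proj(s,p))
```

```text
[0.6334 0.0263 0.1977] [ 0.0959 -0.0678  0.4098] 6.8833
[258.1106 151.615 ] [239.026  246.9542]
```

View pics/s4.png

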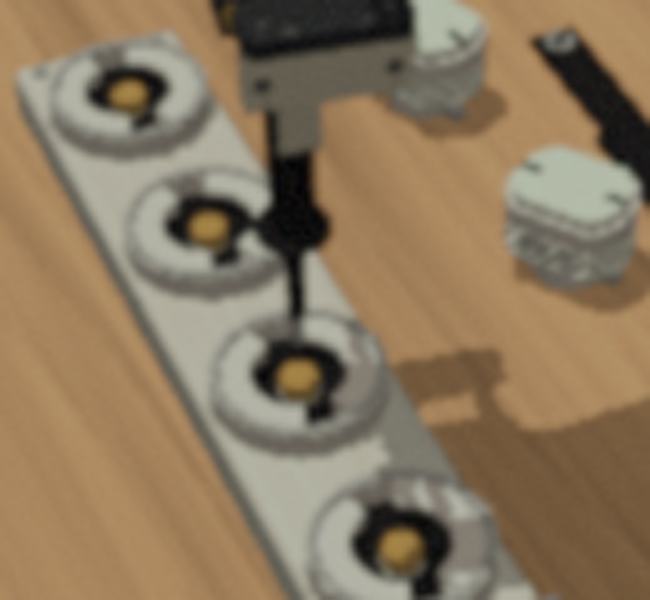

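Emit:
drive_tool(
  increments=[
    [1,0,0,-0.4,0,0,0],
    [1,0,0,-0.8,0,0,0],
    [1,0,0,-1.2,0,0,0],
    [1,0,0,-1.2,0,0,0],
    [1,0,0,-1.2,0,0,0],
    [1,0,0,-1.2,0,0,0],
    [1,0,0,-1.2,0,0,0],
  ],
)

```text
t: 7.57
tool_pos: [0.6327, 0.0265, 0.1675]
orientation: [0.371, 3.12, 0.0]
force: [-2.5, 2.0, 3.1]
opening: 0.0198
```

Emit:
drive_tool(
  increments=[
    [1,0,0,0,0,0,0],
    [1,0,0,0,0,0,0],
    [1,0,0,0.6,0,0,0],
    [1,0,0,1.4,0,0,0],
    [1,-0.22,-4.79,1.4,0,0,0],
    [1,-0.22,-4.79,1.4,0,0,0],
    [1,-0.22,-4.79,1.4,0,0,0],
    [1,-0.22,-4.79,1.4,0,0,0],
    [1,-0.22,-4.79,1.4,0,0,0],
    [1,-0.22,-4.79,1.2,0,0,0],
  ],
)

```text
t: 8.4
tool_pos: [0.6277, -0.0938, 0.1976]
orientation: [0.373, 3.118, 0.0]
force: [0.1, 0.3, -1.0]
opening: 0.0196
```

Emit:
drive_tool(
  increments=[
    [1,0,0,-0.4,0,0,0],
    [1,0,0,-0.8,0,0,0],
    [1,0,0,-1.2,0,0,0],
    [1,0,0,-1.2,0,0,0],
    [1,0,0,-1.2,0,0,0],
    [1,0,0,-1.2,0,0,0],
    [1,0,0,-1.2,0,0,0],
  ],
)

```text
t: 8.98
tool_pos: [0.6273, -0.0931, 0.1675]
orientation: [0.37, 3.12, 0.0]
force: [-1.0, 1.3, 3.0]
opening: 0.0197
```

Emit:
drive_tool(
  increments=[
    [1,0,0,0,0,0,0],
    [1,0,0,0,0,0,0],
    [1,0,0,0.6,0,0,0],
    [1,0,0,1.4,0,0,0],
    [1,-0.22,-4.79,1.4,0,0,0],
    [1,-0.22,-4.79,1.4,0,0,0],
    [1,-0.22,-4.79,1.4,0,0,0],
    [1,-0.22,-4.79,1.4,0,0,0],
    [1,-0.22,-4.79,1.4,0,0,0],
    [1,-0.22,-4.79,1.2,0,0,0],
  ],
)

```text
t: 9.82
tool_pos: [0.6221, -0.2136, 0.1974]
orientation: [0.373, 3.118, -0.0]
force: [1.0, -0.3, -0.2]
opening: 0.0201
```

Run:
```python
from h import *
np.set_printoptions(precision=4,suppress=True)
st=robot.read_state(); print(st["tool_pos"],st["force"],st["t"])
t=robot.read_camera("top"); s=robot.read_camera("scene")
crop(s,170,140,300,260,5,"pics/s5.png"); crop(t,250,110,400,210,5,"pics/t5.png")
p=st["tool_pos"]-[0,0,.1268]; print(proj(t,p),proj(s,p))
```

```text
[ 0.6221 -0.2136  0.1974] [ 0.984  -0.3311 -0.1696] 9.8167
[345.0296 157.0729] [204.317  190.6451]
```

View pics/s5.png

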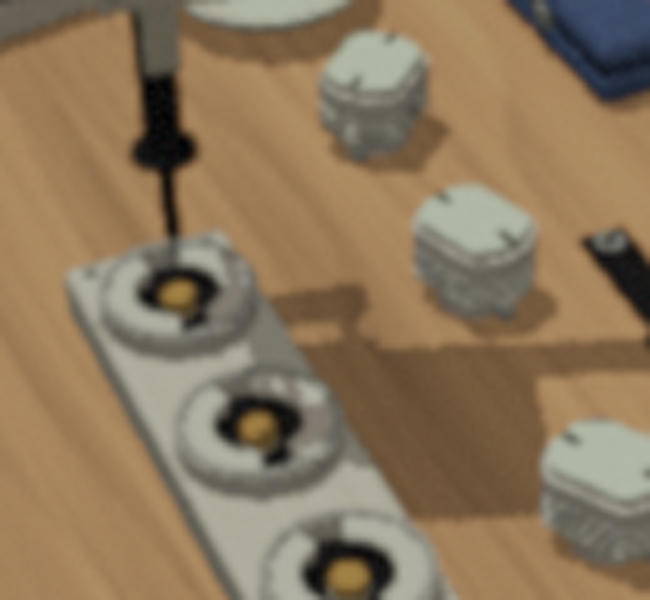

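View pics/t5.png

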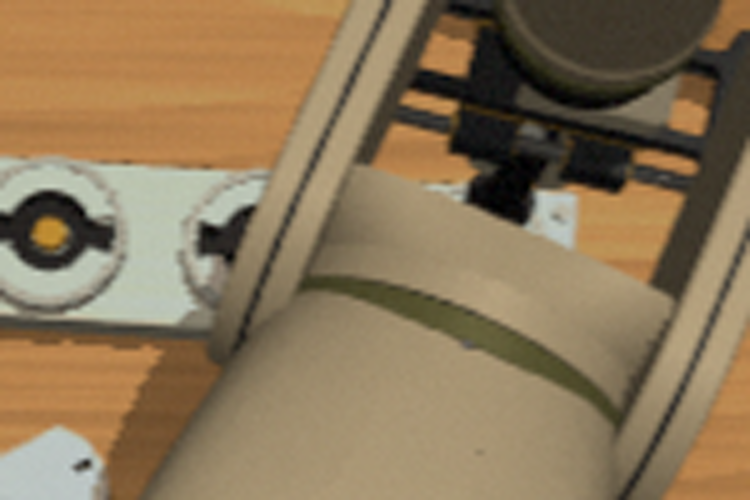

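Emit:
drive_tool(
  increments=[
    [1,0,0,-0.4,0,0,0],
    [1,0,0,-0.8,0,0,0],
    [1,0,0,-1.2,0,0,0],
    [1,0,0,-1.2,0,0,0],
    [1,0,0,-1.2,0,0,0],
    [1,0,0,-1.2,0,0,0],
    [1,0,0,-1.2,0,0,0],
  ],
)

```text
t: 10.5
tool_pos: [0.6218, -0.213, 0.1675]
orientation: [0.371, 3.119, 0.0]
force: [-1.0, 2.0, 2.9]
opening: 0.0199
```

Emit:
drive_tool(
  increments=[
    [1,0,0,0,0,0,0],
    [1,0,0,0,0,0,0],
    [1,0,0,0.6,0,0,0],
    [1,0,0,1.8,0,0,0],
    [1,0,0,2.8,0,0,0],
    [1,-5.46,23.89,2.8,0,0,0],
    [1,-5.46,23.89,2.8,0,0,0],
    [1,-5.46,23.89,2.8,0,0,0],
    [1,-5.46,23.89,2.8,0,0,0],
    [1,-5.46,23.89,2.8,0,0,0],
    [1,-5.46,23.89,2.8,0,0,0],
    [1,-5.46,23.89,2.8,0,0,0],
    [1,-5.46,23.89,2.8,0,0,0],
    [1,-5.46,23.89,2.8,0,0,0],
    [1,-5.46,23.89,2.8,0,0,0],
    [1,-5.46,23.89,2.8,0,0,0],
    [1,-5.46,23.89,2.8,0,0,0],
    [1,-5.46,23.89,2.8,0,0,0],
    [1,-5.46,23.89,2.8,0,0,0],
    [1,-5.46,23.89,2.8,0,0,0],
  ],
)

```text
t: 12.17
tool_pos: [0.4839, 0.387, 0.2365]
orientation: [-0.369, -3.12, -0.001]
force: [-0.1, -0.3, -0.6]
opening: 0.0199
```

Run:
```python
from h import *
np.set_printoptions(precision=4,suppress=True)
st=robot.read_state(); print(st["tool_pos"],st["force"],st["t"],st["q"])
t=robot.read_camera("top"); s=robot.read_camera("scene")
crop(s,330,220,450,370,4,"pics/s6.png"); crop(t,80,170,230,270,5,"pics/t6.png")
p=st["tool_pos"]-[0,0,.1268]; print(proj(t,p),proj(s,p))
```

```text
[0.4839 0.387  0.2365] [-0.1125 -0.2883 -0.5701] 12.1667 [ 0.5917  0.1753  1.4008  0.0003  1.5653 -0.7437]
[117.4726 199.7482] [384.8874 320.6931]
```

View pics/s6.png

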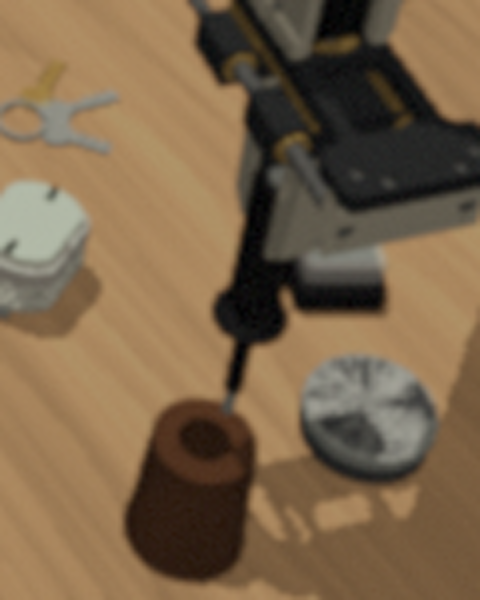

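View pics/t6.png

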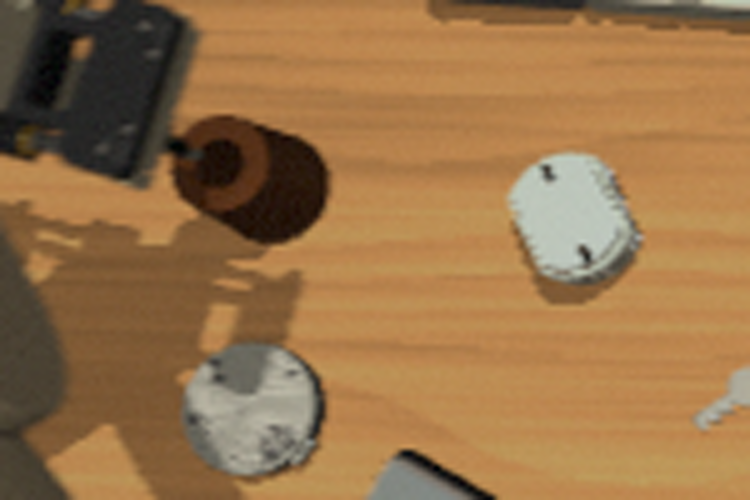

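Emit:
drive_tool(
  increments=[
    [1,0,0,0,0,0,0],
    [1,0,0,0,0,0,0],
    [1,0,0,-0.6,0,0,0],
    [1,0,0,-1.2,0,0,0],
    [1,0,0,-1.8,0,0,0],
    [1,0,0,-2.4,0,0,0],
    [1,0,0,-3,0,0,0],
    [1,0,0,-3.6,0,0,0],
    [1,0,0,-3.9,0,0,0],
    [1,0,0,-3.9,0,0,0],
    [1,0,0,-3.9,0,0,0],
  ],
)

```text
t: 13.18
tool_pos: [0.4858, 0.3829, 0.1396]
orientation: [-0.373, -3.119, 0.001]
force: [-0.4, 0.0, -0.2]
opening: 0.0199
```

Emit:
drive_tool(
  increments=[
    [1,0,0,-0.1,0,0,0],
    [1,0,0,-0.1,0,0,0],
    [0.6,0,0,-0.1,0,0,0],
    [0.4,0,0,-0.1,0,0,0],
    [0.4,0,0,-0.1,0,0,0],
    [0.4,0,0,-0.1,0,0,0],
    [0.4,0,0,-0.1,0,0,0],
    [0.4,0,0,-0.1,0,0,0],
    [0.4,0,0,-0.1,0,0,0],
    [0.4,0,0,-0.1,0,0,0],
  ],
)

```text
t: 14.02
tool_pos: [0.4852, 0.384, 0.1369]
orientation: [-0.371, -3.12, 0.0]
force: [0.3, 0.8, 0.5]
opening: 0.0558
```

Emit:
drive_tool(
  increments=[
    [0.3,0,0,0.8,0,0,0],
    [0.2,0,0,2.4,0,0,0],
    [0.1,0,0,4,0,0,0],
    [0,0,0,4,0,0,0],
    [0,0,0,4,0,0,0],
  ],
)

```text
t: 14.43
tool_pos: [0.487, 0.3852, 0.2411]
orientation: [0.37, 3.114, 0.007]
force: [0.1, 0.2, -0.5]
opening: 0.0846
```

Run:
```python
from h import *
np.set_printoptions(precision=4,suppress=True)
st=robot.read_state(); print(st["tool_pos"],st["force"],st["t"],st["q"])
t=robot.read_camera("top"); s=robot.read_camera("scene")
crop(s,330,220,450,370,4,"pics/s7.png"); crop(t,80,170,230,270,5,"pics/t7.png")
```

```text
[0.487  0.3852 0.2411] [ 0.0598  0.1559 -0.4648] 14.4333 [ 0.5867  0.1702  1.3982 -0.      1.5659 -0.7473]
```

View pics/s7.png

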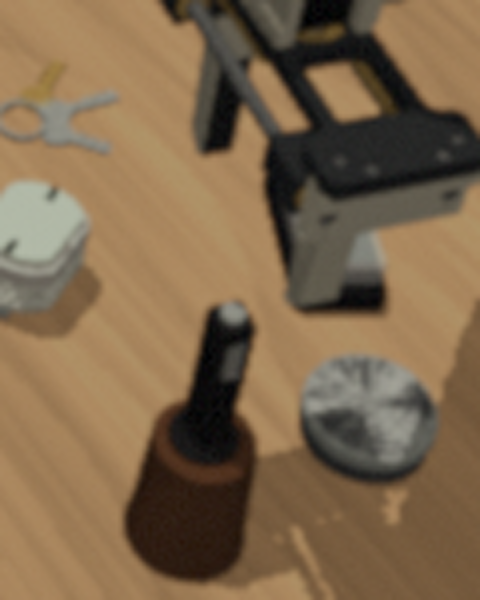

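View pics/t7.png

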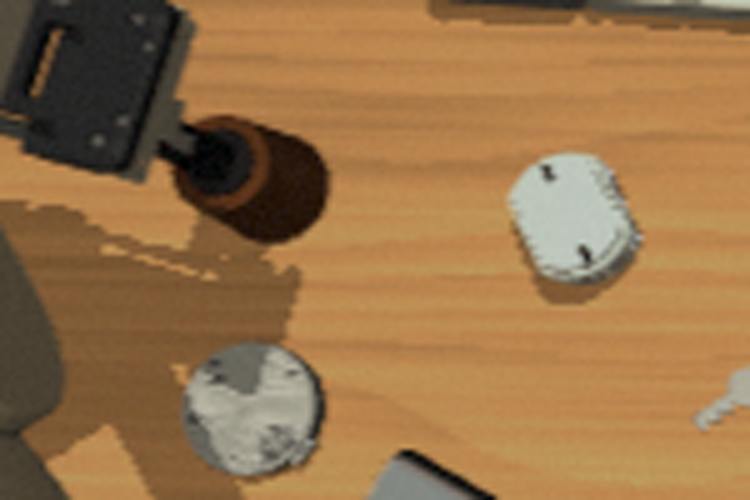

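```bash
cat >> h.py <<'E'
OFF=np.array([.0035,.0015])
def report(off=OFF):
    t=robot.read_camera("top")
    for l in lamps(t):
        if len(l[2])<2: continue
        m=sorted(l[2],key=lambda x:-x[1])[:2]; a,b=[onz(t,*p,.056)[:2] for p,_ in m]
        if .035<np.linalg.norm(a-b)<.06: print("lamp",((a+b)/2+off).round(4),"yaw",round(np.degrees(np.arctan2(*(a-b)[::-1]))%180,1),"len",np.linalg.norm(a-b).round(4))
    return t
E
python3 - <<'E'
from h import *
np.set_printoptions(precision=4,suppress=True)
t=report(); s=robot.read_camera("scene"); print(onz(s,338.1,274.6,.056))
E
```

```text
lamp [ 0.4358 -0.3509] yaw 39.9 len 0.0501
lamp [ 0.4545 -0.1834] yaw 107.4 len 0.0495
lamp [0.4662 0.2022] yaw 27.3 len 0.0506
lamp [0.4849 0.0246] yaw 118.3 len 0.0501
[0.4647 0.2012 0.056 ]
```

Emit:
drive_tool(
  increments=[
    [0,-0.76,-7.26,0,0,0,-2.428],
    [0,-0.76,-7.26,0,0,0,-2.428],
    [0,-0.76,-7.26,0,0,0,-2.428],
    [0,-0.76,-7.26,0,0,0,-2.428],
    [0,-0.76,-7.26,0,0,0,-2.428],
    [0,-0.76,-7.26,0,0,0,-2.428],
    [0,-0.76,-7.26,0,0,0,-2.428],
    [0,-0.76,-7.26,0,0,0,-2.428],
    [0,-0.76,-7.26,0,0,0,-2.428],
    [0,-0.76,-7.26,0,0,0,-2.428],
    [0,-0.76,-7.26,0,0,0,-2.428],
    [0,-0.76,-7.26,0,0,0,-2.428],
    [0,-0.76,-7.26,0,0,0,-2.428],
    [0,-0.76,-7.26,0,0,0,-2.428],
    [0,-0.76,-7.26,0,0,0,-2.428],
    [0,-0.76,-7.26,0,0,0,-2.428],
    [0,-0.76,-7.26,0,0,0,-2.428],
    [0,-0.76,-7.26,0,0,0,-2.428],
    [0,-0.76,-7.26,0,0,0,-2.428],
    [0,-0.76,-7.26,0,0,0,-2.428],
  ],
)

```text
t: 16.3
tool_pos: [0.4654, 0.2022, 0.235]
orientation: [3.055, 0.731, -0.005]
force: [0.8, 1.5, 0.3]
opening: 0.0932
```

Emit:
drive_tool(
  increments=[
    [0,0,0,0,0,0,0],
    [0,0,0,-1,0,0,0],
    [0,0,0,-2,0,0,0],
    [0,0,0,-3,0,0,0],
    [0,0,0,-4,0,0,0],
    [0,0,0,-4,0,0,0],
    [0,0,0,-4,0,0,0],
  ],
)

```text
t: 16.88
tool_pos: [0.4644, 0.2019, 0.1349]
orientation: [3.052, 0.744, -0.008]
force: [0.2, 0.0, 0.7]
opening: 0.0927
```

Run:
```python
from h import *
np.set_printoptions(precision=4,suppress=True)
st=robot.read_state(); print(st["tool_pos"],st["orientation"],st["t"],st["q"])
t=report(); s=robot.read_camera("scene")
crop(s,270,200,400,330,4.5,"pics/s8.png"); crop(t,130,150,280,260,5,"pics/t8.png")
```

```text
[0.4644 0.2019 0.1349] [ 3.0518  0.7443 -0.0078] 16.8833 [ 0.3089 -0.0656  1.8377  0.      1.3745  1.4012]
lamp [ 0.4359 -0.351 ] yaw 39.9 len 0.0501
lamp [ 0.4545 -0.1833] yaw 107.3 len 0.0497
lamp [0.4849 0.0246] yaw 118.3 len 0.05
```

View pics/s8.png

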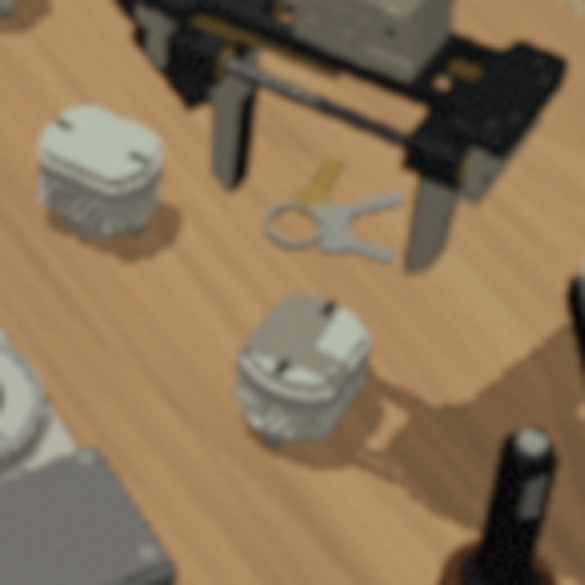

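View pics/t8.png

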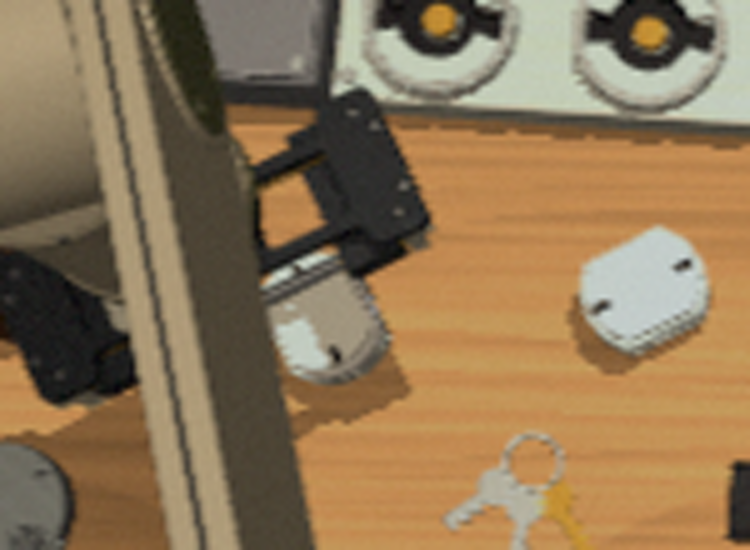

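Emit:
drive_tool(
  increments=[
    [0,0,0,-1,0,0,0],
    [0,0,0,-2,0,0,0],
    [0,0,0,-3,0,0,0],
    [0,0,0,-3.5,0,0,0],
    [0,0,0,-3.8,0,0,0],
    [0,0,0,-3.8,0,0,0],
    [0,0,0,-3.8,0,0,0],
    [1,0,0,-3.8,0,0,0],
    [1,0,0,-3.8,0,0,0],
    [1,0,0,-3.8,0,0,0],
    [1,0,0,-3.8,0,0,0],
    [1,0,0,-3.8,0,0,0],
    [1,0,0,-3.8,0,0,0],
    [1,0,0,-3.8,0,0,0],
    [1,0,0,-3.8,0,0,0],
    [1,0,0,-3.8,0,0,0],
    [1,0,0,-3.8,0,0,0],
  ],
  squeeze=30,
)

```text
t: 18.4
tool_pos: [0.4663, 0.2025, 0.042]
orientation: [3.053, 0.742, 0.0]
force: [0.4, -0.7, 2.3]
opening: 0.0537
```

Emit:
drive_tool(
  increments=[
    [1,0,0,1,0,0,0],
    [1,0,0,2.4,0,0,0],
    [1,0,0,3.6,0,0,0],
    [1,6.88,-2.26,3.6,0,0,1.045],
    [1,6.88,-2.26,3.6,0,0,1.045],
    [1,6.88,-2.26,3.6,0,0,1.045],
    [1,6.88,-2.26,3.6,0,0,1.045],
    [1,6.88,-2.26,3.6,0,0,1.045],
    [1,6.88,-2.26,3.6,0,0,1.045],
    [1,6.88,-2.26,3.6,0,0,1.045],
    [1,6.88,-2.26,3.6,0,0,1.045],
    [1,6.88,-2.26,3.6,0,0,1.045],
    [1,6.88,-2.26,3.6,0,0,1.045],
    [1,6.88,-2.26,3.6,0,0,1.045],
    [1,6.88,-2.26,2.4,0,0,1.045],
    [1,6.88,-2.26,2.4,0,0,1.045],
    [1,6.88,-2.26,2.4,0,0,1.045],
  ],
)

```text
t: 19.82
tool_pos: [0.636, 0.1457, 0.0995]
orientation: [-2.274, -2.163, 0.007]
force: [0.5, -0.1, -0.3]
opening: 0.0536
```

Run:
```python
from h import *
np.set_printoptions(precision=4,suppress=True)
st=robot.read_state(); print(st["tool_pos"],st["orientation"],st["t"],st["q"])
t=report(); s=robot.read_camera("scene")
crop(s,200,200,330,320,6,"pics/s9.png"); crop(t,150,100,280,200,6,"pics/t9.png")
p=st["tool_pos"]
for c in (t,s): print(proj(c,p+[0,0,-.042]),proj(c,p+[0,0,.014]),proj(c,p+[.0,0.0256,.014]),proj(c,p+[0,-.0256,.014]))
```

```text
[0.636  0.1457 0.0995] [-2.2743 -2.1627  0.007 ] 19.8167 [ 0.1467  0.352   1.4459 -0.      1.3491  0.197 ]
lamp [ 0.4358 -0.3509] yaw 39.8 len 0.05
lamp [ 0.4546 -0.1835] yaw 107.4 len 0.0495
lamp [0.4849 0.0245] yaw 118.3 len 0.0499
[215.8716 151.4509] [212.2155 144.9932] [202.6197 144.8314] [221.8154 145.1551]
[261.1496 284.4747] [261.0965 267.2603] [266.5974 274.9501] [255.7578 259.7973]
```

View pics/s9.png

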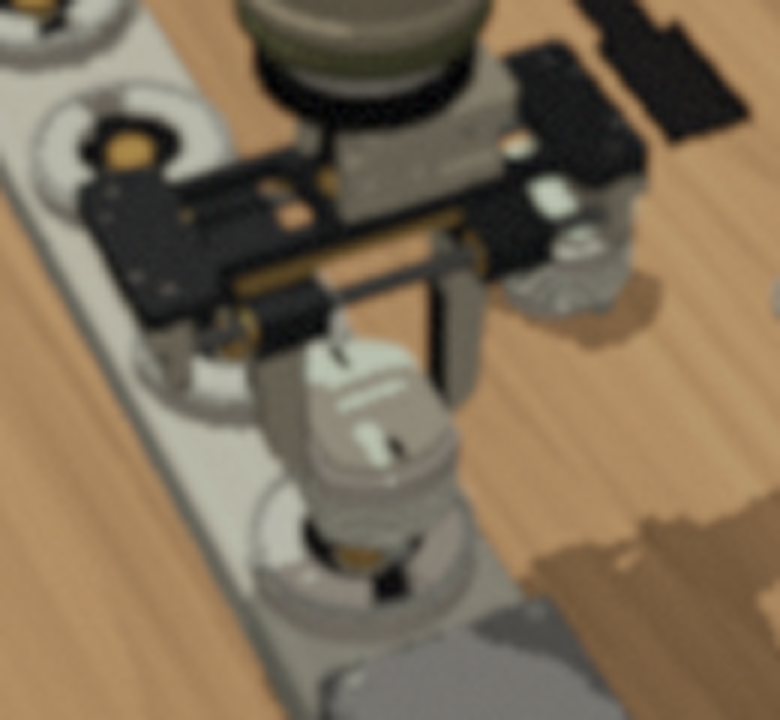

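View pics/t9.png

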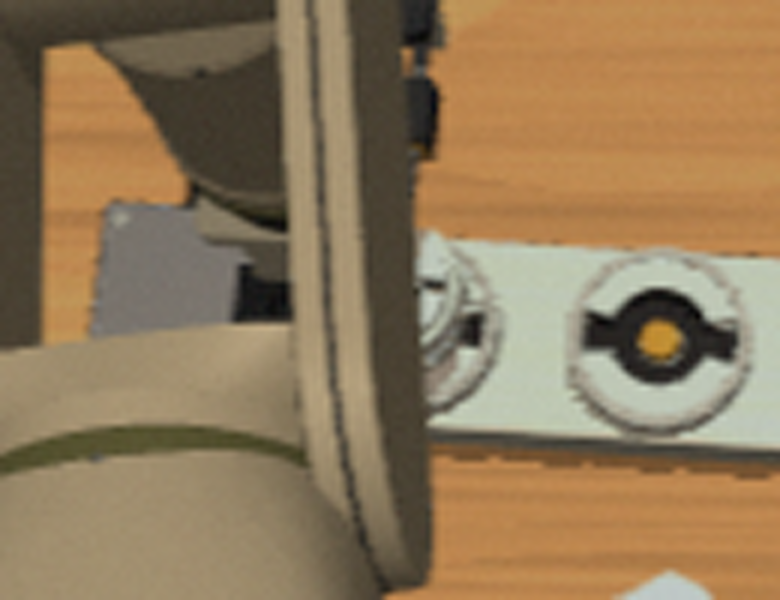

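Emit:
drive_tool(
  increments=[
    [1,0,0,0,0,0,0],
    [1,0,0,-0.2,0,0,0],
    [1,0,0,-0.4,0,0,0],
    [1,0,0,-0.5,0,0,0],
    [1,0,0,-0.6,0,0,0],
    [1,0,0,-0.6,0,0,0],
  ],
)

```text
t: 20.42
tool_pos: [0.6376, 0.1459, 0.0859]
orientation: [-2.275, -2.166, 0.002]
force: [-0.5, 0.1, -1.3]
opening: 0.0536
```

Emit:
drive_tool(
  increments=[
    [1,0,0,-0.2,0,0,0],
    [1,0,0,-0.3,0,0,0],
    [1,0,0,-0.4,0,0,0],
    [1,0,0,-0.4,0,0,0],
    [1,0,0,-0.4,0,0,0],
  ],
)

```text
t: 20.83
tool_pos: [0.6387, 0.1461, 0.0775]
orientation: [2.275, 2.166, 0.001]
force: [-0.4, -0.1, 5.2]
opening: 0.0535
```

Emit:
drive_tool(
  increments=[
    [1,0,0,-0.06,0,0,0],
    [1,0,0,-0.07,0,0,0],
    [1,0,0,-0.07,0,0,-1.59],
    [1,0,0,-0.07,0,0,-1.59],
    [1,0,0,-0.07,0,0,-1.59],
    [1,0,0,-0.07,0,0,-1.59],
    [1,0,0,-0.07,0,0,-1.59],
    [1,0,0,-0.07,0,0,-1.59],
    [1,0,0,-0.07,0,0,-1.59],
    [1,0,0,-0.07,0,0,-1.59],
    [1,0,0,-0.07,0,0,-1.59],
    [1,0,0,-0.07,0,0,-1.59],
    [1,0,0,-0.07,0,0,-1.59],
    [1,0,0,-0.07,0,0,-1.59],
    [1,0,0,-0.07,0,0,-1.59],
    [1,0,0,-0.07,0,0,-1.59],
    [1,0,0,-0.07,0,0,-1.59],
    [1,0,0,-0.07,0,0,-1.59],
    [1,0,0,-0.07,0,0,-1.59],
  ],
)

```text
t: 22.42
tool_pos: [0.6387, 0.1455, 0.0758]
orientation: [3.139, -0.107, 0.002]
force: [0.4, -2.2, 5.0]
opening: 0.0535
```

Run:
```python
from h import *
np.set_printoptions(precision=4,suppress=True)
st=robot.read_state(); print(st["tool_pos"],st["orientation"],st["force"],st["wrist_torque"],st["q"])
s=robot.read_camera("scene")
crop(s,200,200,330,320,6,"pics/s10.png")
```

```text
[0.6387 0.1455 0.0758] [ 3.1391 -0.1075  0.0015] [ 0.4205 -2.2042  5.0136] [-0.4951  0.2144  0.0185] [ 0.1462  0.3749  1.4626 -0.0009  1.3032  1.7857]
```

View pics/s10.png

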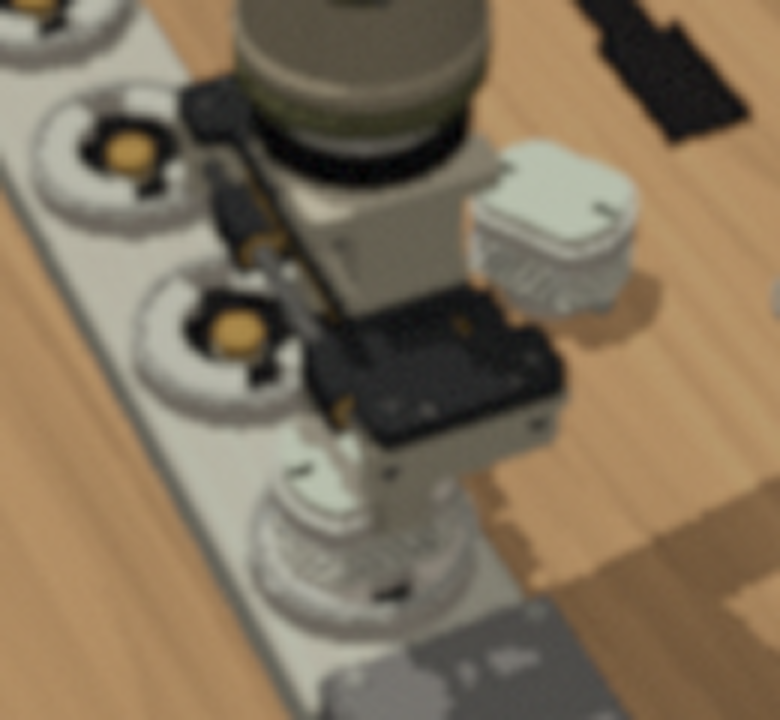

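Emit:
drive_tool(
  increments=[
    [1,0,0,0,0,0,-0.05],
    [1,0,0,0,0,0,-0.05],
    [1,0,0,0,0,0,-0.05],
    [1,0,0,0,0,0,-0.05],
  ],
)

```text
t: 22.8
tool_pos: [0.6388, 0.1452, 0.0759]
orientation: [3.135, -0.183, 0.002]
force: [0.7, -3.8, 5.5]
opening: 0.0531
```

Run:
```python
from h import *
np.set_printoptions(precision=4,suppress=True)
st=robot.read_state(); print(st["tool_pos"],st["orientation"],st["force"],st["wrist_torque"],st["q"],st["joint_torque"])
```

```text
[0.6388 0.1452 0.0759] [ 3.1349 -0.1833  0.0022] [ 0.717  -3.8422  5.5397] [-0.8817  0.1375  0.8975] [ 0.1461  0.3749  1.4626 -0.0017  1.3031  1.8342] [  1.6496 -62.0804 -43.8175   1.7777  -0.2012   0.9378]
```

Emit:
drive_tool(
  increments=[
    [1,0,0,0,0,0,0.04],
    [1,0,0,0.05,0,0,0.04],
    [0.3,0,0,0.1,0,0,0.04],
    [0.3,0,0,0.1,0,0,0.04],
    [0.3,0,0,0.1,0,0,0.04],
    [0.28,0,0,0.1,0,0,0.04],
    [0.28,0,0,0.1,0,0,0.04],
    [0.28,0,0,1,0,0,0.04],
    [0.28,0,0,2,0,0,0.04],
    [0.1,0,0,3.2,0,0,0.04],
    [0,0,0,4,0,0,0.04],
    [0,0,0,4,0,0,0.04],
  ],
)

```text
t: 23.8
tool_pos: [0.6412, 0.1466, 0.1815]
orientation: [-3.137, 0.123, -0.014]
force: [0.9, 0.4, 0.5]
opening: 0.0822
```

Run:
```python
from h import *
np.set_printoptions(precision=4,suppress=True)
st=robot.read_state(); print(st["tool_pos"],st["orientation"],st["force"],st["q"])
t=report(); s=robot.read_camera("scene")
crop(s,200,200,330,320,6,"pics/s11.png"); crop(t,150,100,350,240,4,"pics/t11.png")
```

```text
[0.6412 0.1466 0.1815] [-3.1374  0.1228 -0.0135] [0.8527 0.3836 0.4534] [0.1467 0.2925 1.3655 0.0001 1.4748 1.7958]
lamp [ 0.4359 -0.351 ] yaw 39.9 len 0.05
lamp [ 0.4545 -0.1834] yaw 107.4 len 0.0494
lamp [0.485  0.0246] yaw 118.2 len 0.0499
```

View pics/s11.png

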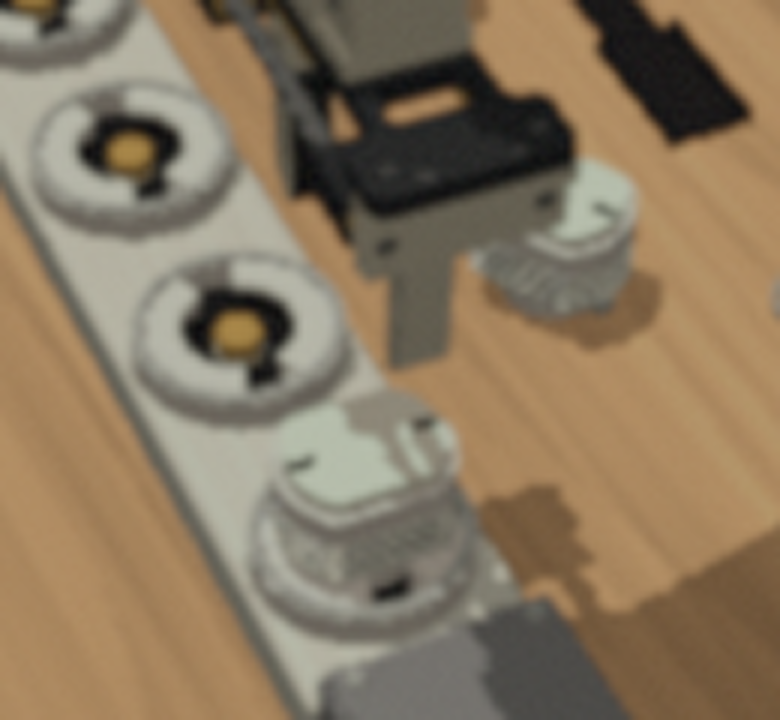

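View pics/t11.png

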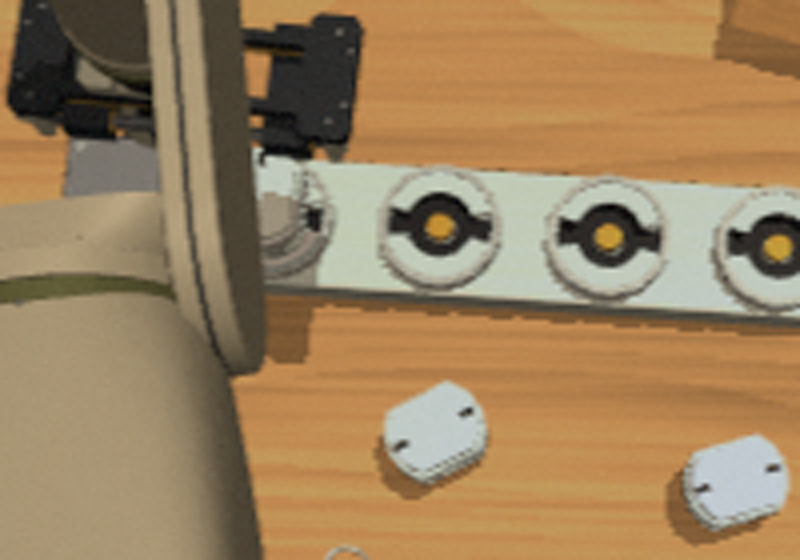

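Emit:
drive_tool(
  increments=[
    [0,-6.12,-4.84,0,0,0,2.143],
    [0,-6.12,-4.84,0,0,0,2.143],
    [0,-6.12,-4.84,0,0,0,2.143],
    [0,-6.12,-4.84,0,0,0,2.143],
    [0,-6.12,-4.84,0,0,0,2.143],
    [0,-6.12,-4.84,0,0,0,2.143],
    [0,-6.12,-4.84,0,0,0,2.143],
    [0,-6.12,-4.84,0,0,0,2.143],
    [0,-6.12,-4.84,0,0,0,2.143],
    [0,-6.12,-4.84,0,0,0,2.143],
    [0,-6.12,-4.84,0,0,0,2.143],
    [0,-6.12,-4.84,0,0,0,2.143],
    [0,-6.12,-4.84,0,0,0,2.143],
    [0,-6.12,-4.84,-1.6,0,0,2.143],
    [0,-6.12,-4.84,-1.6,0,0,2.143],
    [0,-6.12,-4.84,-1.6,0,0,2.143],
    [0,-6.12,-4.84,-1.6,0,0,2.143],
    [0,-6.12,-4.84,-1.6,0,0,2.143],
    [0,-6.12,-4.84,-1.6,0,0,2.143],
    [0,-6.12,-4.84,-1.6,0,0,2.143],
  ],
)

```text
t: 25.57
tool_pos: [0.4846, 0.0251, 0.1342]
orientation: [-1.616, -2.693, 0.001]
force: [0.9, 0.6, -0.2]
opening: 0.0932
```

Run:
```python
from h import *
np.set_printoptions(precision=4,suppress=True)
st=robot.read_state(); print(st["tool_pos"],st["orientation"],st["force"],st["q"])
t=report(); s=robot.read_camera("scene")
crop(s,200,150,350,320,3.5,"pics/s12.png"); crop(t,180,100,350,240,4.2,"pics/t12.png")
```

```text
[0.4846 0.0251 0.1342] [-1.6155 -2.6927  0.0011] [ 0.9238  0.612  -0.2191] [-0.054  -0.1283  1.8976  0.      1.3738 -0.5441]
lamp [ 0.4359 -0.3509] yaw 39.9 len 0.0501
lamp [ 0.4545 -0.1834] yaw 107.3 len 0.0496
```

View pics/s12.png

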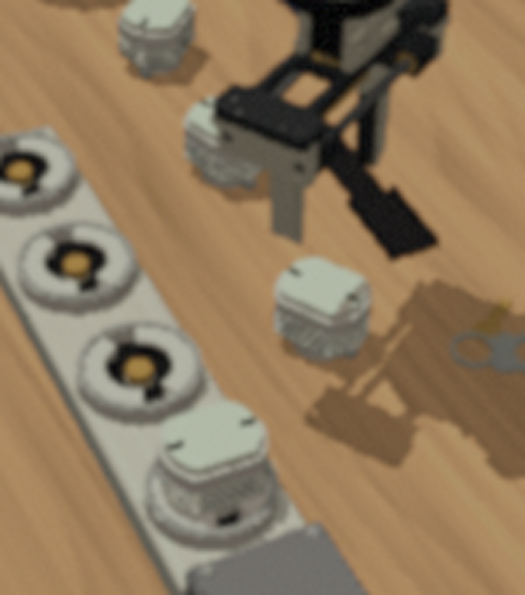

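View pics/t12.png

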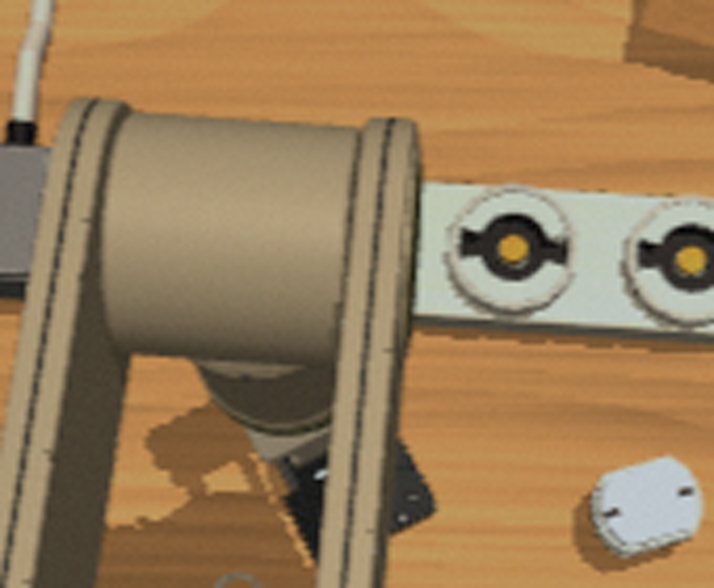

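Emit:
drive_tool(
  increments=[
    [0,0,0,-1,0,0,0],
    [0,0,0,-2,0,0,0],
    [0,0,0,-3,0,0,0],
    [0,0,0,-3.5,0,0,0],
    [0,0,0,-3.72,0,0,0],
    [0,0,0,-3.72,0,0,0],
    [0,0,0,-3.72,0,0,0],
    [1,0,0,-3.72,0,0,0],
    [1,0,0,-3.72,0,0,0],
    [1,0,0,-3.72,0,0,0],
    [1,0,0,-3.72,0,0,0],
    [1,0,0,-3.72,0,0,0],
    [1,0,0,-3.72,0,0,0],
    [1,0,0,-3.72,0,0,0],
    [1,0,0,-3.72,0,0,0],
    [1,0,0,-3.72,0,0,0],
    [1,0,0,-3.72,0,0,0],
  ],
)

```text
t: 27.08
tool_pos: [0.4853, 0.025, 0.0423]
orientation: [1.611, 2.697, 0.0]
force: [-1.2, -0.0, 2.7]
opening: 0.0536
```

Emit:
drive_tool(
  increments=[
    [1,0,0,1,0,0,0],
    [1,0,0,2.4,0,0,0],
    [1,0,0,3.6,0,0,0],
    [1,5.89,0.04,3.6,0,0,-0.543],
    [1,5.89,0.04,3.6,0,0,-0.543],
    [1,5.89,0.04,3.6,0,0,-0.543],
    [1,5.89,0.04,3.6,0,0,-0.543],
    [1,5.89,0.04,3.6,0,0,-0.543],
    [1,5.89,0.04,3.6,0,0,-0.543],
    [1,5.89,0.04,3.6,0,0,-0.543],
    [1,5.89,0.04,2.4,0,0,-0.543],
    [1,5.89,0.04,2.4,0,0,-0.543],
    [1,5.89,0.04,2.4,0,0,-0.543],
    [1,5.89,0.04,2.2,0,0,-0.543],
    [1,5.89,0.04,2.0,0,0,-0.543],
    [1,5.89,0.04,1.9,0,0,-0.543],
    [1,5.89,0.04,1.8,0,0,-0.543],
    [1,5.89,0.04,1.8,0,0,-0.543],
  ],
)

```text
t: 28.58
tool_pos: [0.6323, 0.026, 0.0868]
orientation: [-2.275, -2.166, 0.0]
force: [-0.3, 0.5, -1.2]
opening: 0.0538
```

Emit:
drive_tool(
  increments=[
    [1,0,0,-0.2,0,0,0],
    [1,0,0,-0.35,0,0,0],
    [1,0,0,-0.48,0,0,0],
    [1,0,0,-0.48,0,0,0],
    [1,0,0,-0.48,0,0,0],
  ],
)

```text
t: 29.0
tool_pos: [0.6332, 0.026, 0.0758]
orientation: [2.274, 2.166, 0.002]
force: [-0.2, -0.2, 5.5]
opening: 0.0535
```

Emit:
drive_tool(
  increments=[
    [1,0,0,0,0,0,-1.64],
    [1,0,0,0,0,0,-1.64],
    [1,0,0,0,0,0,-1.64],
    [1,0,0,0,0,0,-1.64],
    [1,0,0,0,0,0,-1.64],
    [1,0,0,0,0,0,-1.64],
    [1,0,0,0,0,0,-1.64],
    [1,0,0,0,0,0,-1.64],
    [1,0,0,0,0,0,-1.64],
    [1,0,0,0,0,0,-1.64],
    [1,0,0,0,0,0,-1.64],
    [1,0,0,0,0,0,-1.64],
    [1,0,0,0,0,0,-1.64],
    [1,0,0,0,0,0,-1.64],
    [1,0,0,0,0,0,-1.64],
    [1,0,0,0,0,0,-1.64],
    [1,0,0,0,0,0,-1.64],
  ],
)

```text
t: 30.42
tool_pos: [0.6331, 0.0249, 0.0761]
orientation: [3.134, -0.184, 0.002]
force: [-0.2, -3.8, 5.7]
opening: 0.054
```

Run:
```python
from h import *
np.set_printoptions(precision=4,suppress=True)
st=robot.read_state(); print(st["tool_pos"],st["orientation"],st["force"],st["wrist_torque"],st["q"])
```

```text
[0.6331 0.0249 0.0761] [ 3.1344 -0.1844  0.0021] [-0.2189 -3.8285  5.6584] [-0.8887  0.2667  0.693 ] [-0.0404  0.3201  1.5303 -0.0019  1.2899  1.6484]
```

Emit:
drive_tool(
  increments=[
    [1,0,0,0,0,0,0.04],
    [1,0,0,0.05,0,0,0.04],
    [0.3,0,0,0.1,0,0,0.04],
    [0.3,0,0,0.1,0,0,0.04],
    [0.3,0,0,0.1,0,0,0.04],
    [0.28,0,0,0.1,0,0,0.04],
    [0.28,0,0,0.1,0,0,0.04],
    [0.28,0,0,1,0,0,0.04],
    [0.28,0,0,2,0,0,0.04],
    [0.1,0,0,3.2,0,0,0.04],
    [0,0,0,4,0,0,0.04],
    [0,0,0,4,0,0,0.04],
  ],
)

```text
t: 31.42
tool_pos: [0.6354, 0.026, 0.1813]
orientation: [-3.139, 0.123, -0.013]
force: [0.1, 0.4, 1.2]
opening: 0.0827
```

Run:
```python
from h import *
np.set_printoptions(precision=4,suppress=True)
st=robot.read_state(); print(st["tool_pos"],st["orientation"],st["force"],st["q"])
t=report(); s=robot.read_camera("scene")
crop(s,180,150,330,320,3.5,"pics/s13.png")
```

```text
[0.6354 0.026  0.1813] [-3.1391  0.123  -0.0134] [0.0931 0.4456 1.2344] [-0.0397  0.2349  1.4337  0.0001  1.4645  1.6094]
lamp [ 0.4359 -0.351 ] yaw 39.9 len 0.0502
lamp [ 0.4545 -0.1833] yaw 107.4 len 0.0495
lamp [0.6333 0.0861] yaw 90.4 len 0.0543
```

View pics/s13.png

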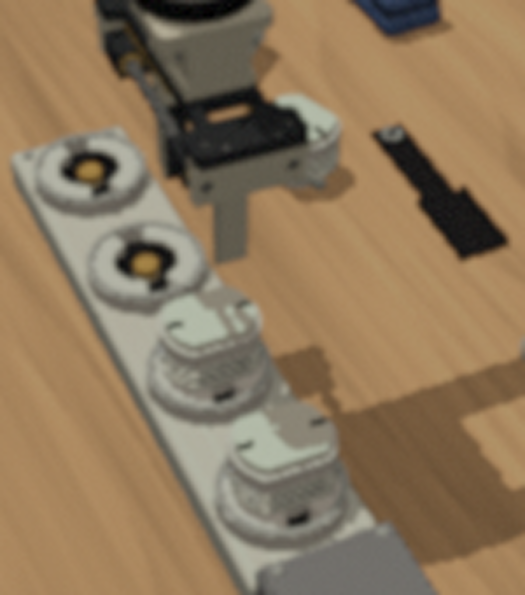

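Emit:
drive_tool(
  increments=[
    [0,-7.11,-8.36,0,0,0,1.953],
    [0,-7.11,-8.36,0,0,0,1.953],
    [0,-7.11,-8.36,0,0,0,1.953],
    [0,-7.11,-8.36,0,0,0,1.953],
    [0,-7.11,-8.36,0,0,0,1.953],
    [0,-7.11,-8.36,0,0,0,1.953],
    [0,-7.11,-8.36,0,0,0,1.953],
    [0,-7.11,-8.36,0,0,0,1.953],
    [0,-7.11,-8.36,0,0,0,1.953],
    [0,-7.11,-8.36,0,0,0,1.953],
    [0,-7.11,-8.36,0,0,0,1.953],
    [0,-7.11,-8.36,0,0,0,1.953],
    [0,-7.11,-8.36,0,0,0,1.953],
    [0,-7.11,-8.36,-1.6,0,0,1.953],
    [0,-7.11,-8.36,-1.6,0,0,1.953],
    [0,-7.11,-8.36,-1.6,0,0,1.953],
    [0,-7.11,-8.36,-1.6,0,0,1.953],
    [0,-7.11,-8.36,-1.6,0,0,1.953],
  ],
)

```text
t: 33.02
tool_pos: [0.4539, -0.1825, 0.1336]
orientation: [-1.863, -2.527, 0.001]
force: [-0.1, -0.1, 0.3]
opening: 0.0931
```

Run:
```python
from h import *
np.set_printoptions(precision=4,suppress=True)
st=robot.read_state(); print(st["tool_pos"],st["orientation"],st["force"],st["q"])
t=report(); s=robot.read_camera("scene")
crop(s,180,130,330,300,3.5,"pics/s14.png")
crop(t,140,100,450,280,2.5,"pics/t14.png")
```

```text
[ 0.4539 -0.1825  0.1336] [-1.8627 -2.5266  0.0005] [-0.0924 -0.1044  0.3303] [-0.4872 -0.1155  1.887   0.      1.3727 -0.7874]
```

View pics/s14.png

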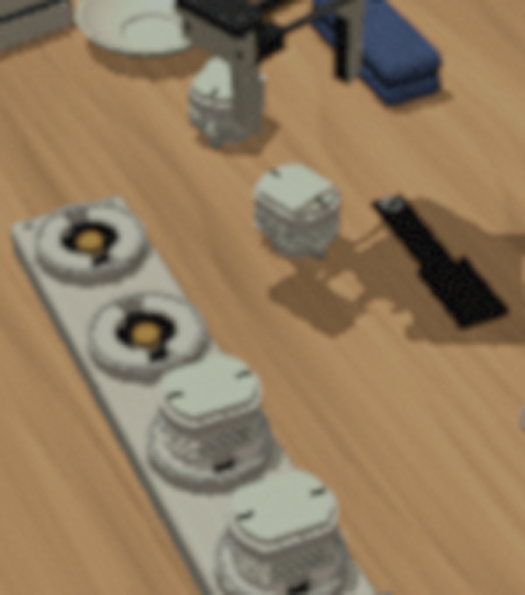

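View pics/t14.png

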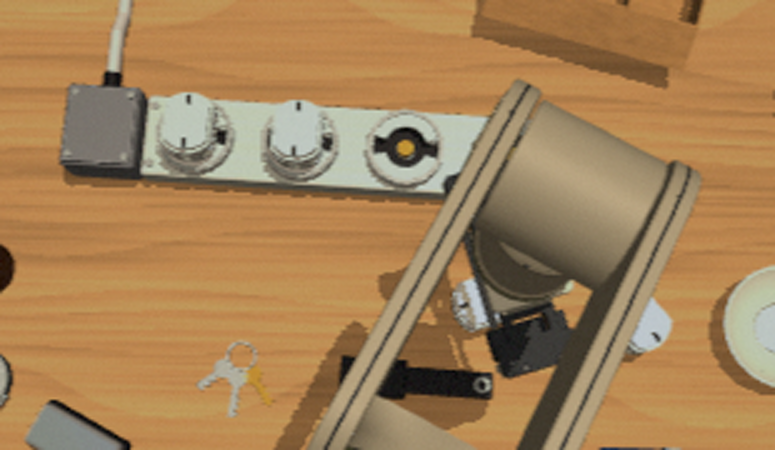

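Emit:
drive_tool(
  increments=[
    [0.1,0,0,-1,0,0,0],
    [0.1,0,0,-2,0,0,0],
    [0.1,0,0,-3,0,0,0],
    [0.1,0,0,-3.5,0,0,0],
    [0.1,0,0,-3.72,0,0,0],
    [0.1,0,0,-3.72,0,0,0],
    [0.1,0,0,-3.72,0,0,0],
    [1,0,0,-3.72,0,0,0],
    [1,0,0,-3.72,0,0,0],
    [1,0,0,-3.72,0,0,0],
    [1,0,0,-3.72,0,0,0],
    [1,0,0,-3.72,0,0,0],
    [1,0,0,-3.72,0,0,0],
    [1,0,0,-3.72,0,0,0],
    [1,0,0,-3.72,0,0,0],
    [1,0,0,-3.72,0,0,0],
    [1,0,0,-3.72,0,0,0],
  ],
)

```text
t: 34.53
tool_pos: [0.455, -0.1832, 0.0425]
orientation: [1.859, 2.532, -0.0]
force: [-1.2, -0.5, 4.9]
opening: 0.0533
```

Emit:
drive_tool(
  increments=[
    [1,0,0,1,0,0,0],
    [1,0,0,2.4,0,0,0],
    [1,0,0,3.6,0,0,0],
    [1,6.88,3.58,3.6,0,0,-0.353],
    [1,6.88,3.58,3.6,0,0,-0.353],
    [1,6.88,3.58,3.6,0,0,-0.353],
    [1,6.88,3.58,3.6,0,0,-0.353],
    [1,6.88,3.58,3.6,0,0,-0.353],
    [1,6.88,3.58,3.6,0,0,-0.353],
    [1,6.88,3.58,3.6,0,0,-0.353],
    [1,6.88,3.58,3.6,0,0,-0.353],
    [1,6.88,3.58,2.4,0,0,-0.353],
    [1,6.88,3.58,2.4,0,0,-0.353],
    [1,6.88,3.58,2.4,0,0,-0.353],
    [1,6.88,3.58,2.2,0,0,-0.353],
    [1,6.88,3.58,2.0,0,0,-0.353],
    [1,6.88,3.58,1.9,0,0,-0.353],
    [1,6.88,3.58,1.8,0,0,-0.353],
    [1,6.88,3.58,1.8,0,0,-0.353],
  ],
)

```text
t: 36.12
tool_pos: [0.6265, -0.0935, 0.0869]
orientation: [-2.275, -2.166, 0.0]
force: [-0.3, -0.0, -1.4]
opening: 0.0539
```

Emit:
drive_tool(
  increments=[
    [1,0,0,-0.2,0,0,0],
    [1,0,0,-0.35,0,0,0],
    [1,0,0,-0.48,0,0,0],
    [1,0,0,-0.48,0,0,0],
    [1,0,0,-0.48,0,0,0],
  ],
)

```text
t: 36.53
tool_pos: [0.6275, -0.0936, 0.0759]
orientation: [2.274, 2.166, 0.001]
force: [0.5, 0.1, 5.4]
opening: 0.0538
```

Emit:
drive_tool(
  increments=[
    [1,0,0,0,0,0,-1.64],
    [1,0,0,0,0,0,-1.64],
    [1,0,0,0,0,0,-1.64],
    [1,0,0,0,0,0,-1.64],
    [1,0,0,0,0,0,-1.64],
    [1,0,0,0,0,0,-1.64],
    [1,0,0,0,0,0,-1.64],
    [1,0,0,0,0,0,-1.64],
    [1,0,0,0,0,0,-1.64],
    [1,0,0,0,0,0,-1.64],
    [1,0,0,0,0,0,-1.64],
    [1,0,0,0,0,0,-1.64],
    [1,0,0,0,0,0,-1.64],
    [1,0,0,0,0,0,-1.64],
    [1,0,0,0,0,0,-1.64],
    [1,0,0,0,0,0,-1.64],
    [1,0,0,0,0,0,-1.64],
  ],
)

```text
t: 37.95
tool_pos: [0.6274, -0.0948, 0.0761]
orientation: [3.134, -0.181, 0.003]
force: [-0.4, -5.3, 4.6]
opening: 0.0536
```

Run:
```python
from h import *
np.set_printoptions(precision=4,suppress=True)
st=robot.read_state(); print(st["tool_pos"],st["orientation"],st["force"],st["wrist_torque"],st["q"])
```

```text
[ 0.6274 -0.0948  0.0761] [ 3.1342 -0.1815  0.0026] [-0.3944 -5.2838  4.6231] [-1.1082  0.2859  0.7116] [-0.2297  0.3218  1.5281 -0.0019  1.2897  1.4574]
```

Stop felt again (0.71 Nm). Releasing.

Emit:
drive_tool(
  increments=[
    [1,0,0,0,0,0,0.04],
    [1,0,0,0.05,0,0,0.04],
    [0.3,0,0,0.1,0,0,0.04],
    [0.3,0,0,0.1,0,0,0.04],
    [0.3,0,0,0.1,0,0,0.04],
    [0.28,0,0,0.1,0,0,0.04],
    [0.28,0,0,0.1,0,0,0.04],
    [0.28,0,0,1,0,0,0.04],
    [0.28,0,0,2,0,0,0.04],
    [0.1,0,0,3.2,0,0,0.04],
    [0,0,0,4,0,0,0.04],
    [0,0,0,4,0,0,0.04],
  ],
)

```text
t: 38.95
tool_pos: [0.6296, -0.094, 0.1813]
orientation: [3.138, -0.123, 0.013]
force: [0.5, -0.6, 0.0]
opening: 0.0824
```

Run:
```python
from h import *
np.set_printoptions(precision=4,suppress=True)
st=robot.read_state(); print(st["tool_pos"],st["orientation"],st["force"],st["q"])
t=report(); s=robot.read_camera("scene")
crop(s,180,130,330,320,3.1,"pics/s15.png"); crop(t,300,190,480,260,4,"pics/t15.png")
```

```text
[ 0.6296 -0.094   0.1813] [ 3.1377 -0.1226  0.0132] [ 0.4838 -0.6035  0.026 ] [-0.2288  0.2366  1.4317  0.0002  1.4648  1.4201]
lamp [ 0.4359 -0.3509] yaw 39.9 len 0.05
```

View pics/s15.png

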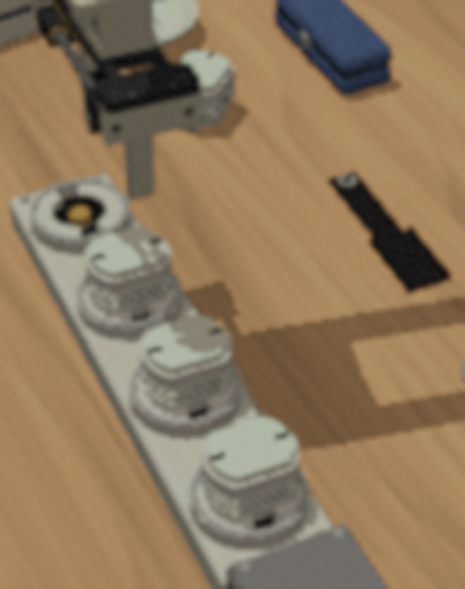

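View pics/t15.png

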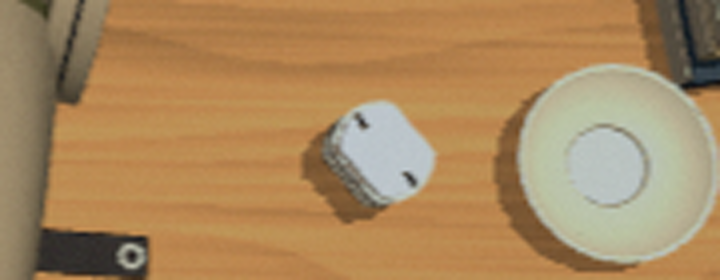

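Emit:
drive_tool(
  increments=[
    [0.1,-7.62,-10.28,0,0,0,0.775],
    [0.1,-7.62,-10.28,0,0,0,0.775],
    [0.1,-7.62,-10.28,0,0,0,0.775],
    [0.1,-7.62,-10.28,0,0,0,0.775],
    [0.1,-7.62,-10.28,0,0,0,0.775],
    [0.1,-7.62,-10.28,0,0,0,0.775],
    [0.1,-7.62,-10.28,0,0,0,0.775],
    [0.1,-7.62,-10.28,0,0,0,0.775],
    [0.1,-7.62,-10.28,0,0,0,0.775],
    [0.1,-7.62,-10.28,0,0,0,0.775],
    [0.1,-7.62,-10.28,0,0,0,0.775],
    [0.1,-7.62,-10.28,-1.6,0,0,0.775],
    [0.1,-7.62,-10.28,-1.6,0,0,0.775],
    [0.1,-7.62,-10.28,-1.6,0,0,0.775],
    [0.1,-7.62,-10.28,-1.6,0,0,0.775],
    [0.1,-7.62,-10.28,-1.6,0,0,0.775],
  ],
)

```text
t: 40.38
tool_pos: [0.4374, -0.3504, 0.1368]
orientation: [2.951, 1.074, 0.001]
force: [0.0, -0.5, -1.2]
opening: 0.0834
```

Run:
```python
from h import *
np.set_printoptions(precision=4,suppress=True)
st=robot.read_state(); print(st["tool_pos"],st["orientation"],st["force"],st["q"])
t=report(); s=robot.read_camera("scene")
crop(s,180,90,330,240,4,"pics/s16.png"); crop(t,320,130,500,270,4,"pics/t16.png")
```

```text
[ 0.4374 -0.3504  0.1368] [2.9506 1.0739 0.0014] [ 0.0034 -0.4611 -1.2372] [-0.7669  0.0728  1.6954  0.0001  1.3715  0.1058]
```

View pics/s16.png

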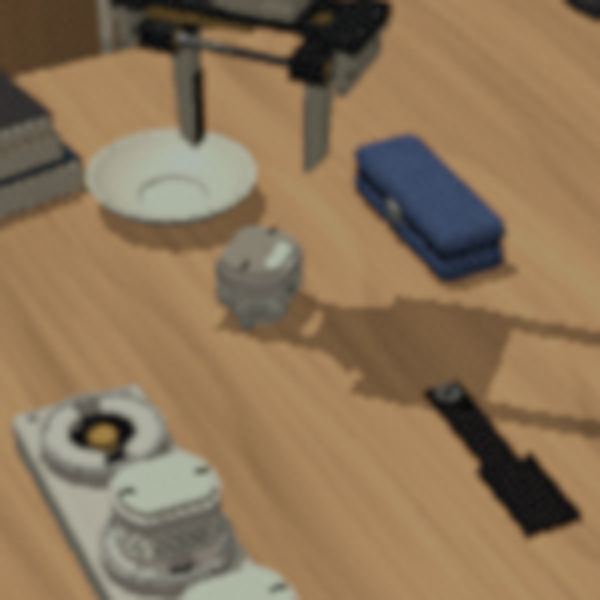

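View pics/t16.png

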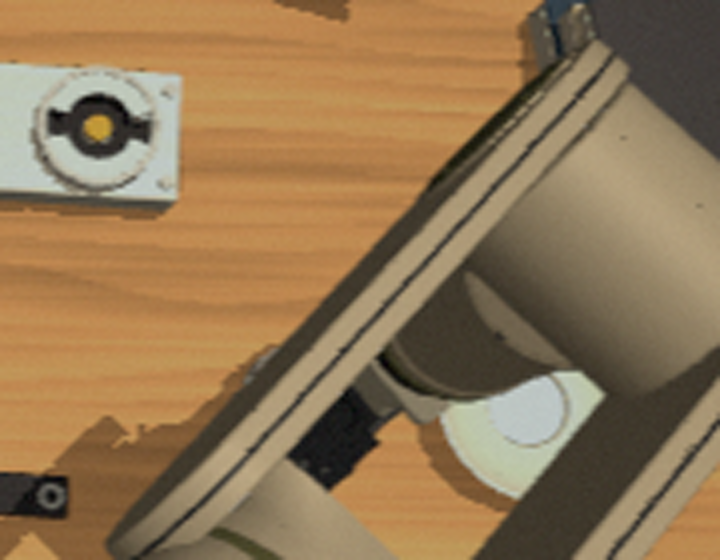

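Emit:
drive_tool(
  increments=[
    [0.1,0,0,-1,0,0,0],
    [0.1,0,0,-2,0,0,0],
    [0.1,0,0,-3,0,0,0],
    [0.1,0,0,-3.5,0,0,0],
    [0.1,0,0,-3.72,0,0,0],
    [0.1,0,0,-3.72,0,0,0],
    [0.1,0,0,-3.72,0,0,0],
    [1,0,0,-3.72,0,0,0],
    [1,0,0,-3.72,0,0,0],
    [1,0,0,-3.72,0,0,0],
    [1,0,0,-3.72,0,0,0],
    [1,0,0,-3.72,0,0,0],
    [1,0,0,-3.72,0,0,0],
    [1,0,0,-3.72,0,0,0],
    [1,0,0,-3.72,0,0,0],
    [1,0,0,-3.72,0,0,0],
    [1,0,0,-3.72,0,0,0],
  ],
)

```text
t: 41.9
tool_pos: [0.4365, -0.3507, 0.0426]
orientation: [2.952, 1.072, 0.0]
force: [-1.0, 0.9, 5.7]
opening: 0.0536
```

Emit:
drive_tool(
  increments=[
    [1,0,0,1,0,0,0],
    [1,0,0,2.4,0,0,0],
    [1,0,0,3.6,0,0,0],
    [1,7.39,5.48,3.6,0,0,0.826],
    [1,7.39,5.48,3.6,0,0,0.826],
    [1,7.39,5.48,3.6,0,0,0.826],
    [1,7.39,5.48,3.6,0,0,0.826],
    [1,7.39,5.48,3.6,0,0,0.826],
    [1,7.39,5.48,3.6,0,0,0.826],
    [1,7.39,5.48,3.6,0,0,0.826],
    [1,7.39,5.48,3.6,0,0,0.826],
    [1,7.39,5.48,3.6,0,0,0.826],
    [1,7.39,5.48,2.4,0,0,0.826],
    [1,7.39,5.48,2.4,0,0,0.826],
    [1,7.39,5.48,2.4,0,0,0.826],
    [1,7.39,5.48,2.2,0,0,0.826],
    [1,7.39,5.48,2.0,0,0,0.826],
    [1,7.39,5.48,1.9,0,0,0.826],
    [1,7.39,5.48,1.8,0,0,0.826],
    [1,7.39,5.48,1.8,0,0,0.826],
  ],
)

```text
t: 43.57
tool_pos: [0.6208, -0.2135, 0.0868]
orientation: [-2.274, -2.167, 0.0]
force: [-0.3, 0.7, -1.9]
opening: 0.0536
```

Emit:
drive_tool(
  increments=[
    [1,0,0,-0.2,0,0,0],
    [1,0,0,-0.35,0,0,0],
    [1,0,0,-0.48,0,0,0],
    [1,0,0,-0.48,0,0,0],
    [1,0,0,-0.48,0,0,0],
  ],
)

```text
t: 43.98
tool_pos: [0.6217, -0.2137, 0.0759]
orientation: [2.273, 2.167, 0.001]
force: [0.6, 0.6, 5.7]
opening: 0.0534
```

Emit:
drive_tool(
  increments=[
    [1,0,0,0,0,0,-1.64],
    [1,0,0,0,0,0,-1.64],
    [1,0,0,0,0,0,-1.64],
    [1,0,0,0,0,0,-1.64],
    [1,0,0,0,0,0,-1.64],
    [1,0,0,0,0,0,-1.64],
    [1,0,0,0,0,0,-1.64],
    [1,0,0,0,0,0,-1.64],
    [1,0,0,0,0,0,-1.64],
    [1,0,0,0,0,0,-1.64],
    [1,0,0,0,0,0,-1.64],
    [1,0,0,0,0,0,-1.64],
    [1,0,0,0,0,0,-1.64],
    [1,0,0,0,0,0,-1.64],
    [1,0,0,0,0,0,-1.64],
    [1,0,0,0,0,0,-1.64],
    [1,0,0,0,0,0,-1.64],
  ],
)

```text
t: 45.4
tool_pos: [0.6216, -0.2146, 0.0762]
orientation: [3.135, -0.177, 0.003]
force: [-0.4, -4.2, 5.4]
opening: 0.0538
```

Run:
```python
from h import *
np.set_printoptions(precision=4,suppress=True)
st=robot.read_state(); print(st["tool_pos"],st["orientation"],st["force"],st["wrist_torque"],st["q"])
```

```text
[ 0.6216 -0.2146  0.0762] [ 3.1348 -0.1767  0.0026] [-0.3899 -4.1921  5.4004] [-1.0196  0.1402  0.5082] [-0.4097  0.3797  1.4559 -0.0012  1.3038  1.2741]
```

Stop felt (0.51 Nm). I'll release, rise and move clear of the bar for the final check.

Emit:
drive_tool(
  increments=[
    [1,0,0,0,0,0,0.04],
    [1,0,0,0.05,0,0,0.04],
    [0.3,0,0,0.1,0,0,0.04],
    [0.3,0,0,0.1,0,0,0.04],
    [0.3,0,0,0.1,0,0,0.04],
    [0.28,0,0,0.1,0,0,0.04],
    [0.28,0,0,0.1,0,0,0.04],
    [0.28,0,0,1,0,0,0.04],
    [0.28,0,0,2,0,0,0.04],
    [0.1,0,0,3.2,0,0,0.04],
    [0,0,0,4.5,0,0,0.04],
    [0,0,0,4.5,0,0,0.04],
  ],
)

```text
t: 46.4
tool_pos: [0.6243, -0.2148, 0.1961]
orientation: [3.135, -0.121, 0.016]
force: [0.5, -1.1, 1.5]
opening: 0.0828
```

Emit:
drive_tool(
  increments=[
    [0,-8,-7,1,0,0,0],
    [0,-8,-7,1,0,0,0],
    [0,-8,-7,1,0,0,0],
    [0,-8,-7,1,0,0,0],
    [0,-8,-7,1,0,0,0],
    [0,-8,-7,1,0,0,0],
    [0,-8,-7,1,0,0,0],
    [0,-8,-7,1,0,0,0],
    [0,-8,-7,1,0,0,0],
    [0,-8,-7,1,0,0,0],
  ],
)

```text
t: 47.23
tool_pos: [0.4215, -0.3878, 0.2123]
orientation: [-3.139, 0.121, -0.0]
force: [0.2, 0.5, -0.4]
opening: 0.0929
```

Run:
```python
from h import *
np.set_printoptions(precision=4,suppress=True)
t=robot.read_camera("top"); s=robot.read_camera("scene")
crop(s,180,150,330,320,3.5,"pics/s17.png"); crop(t,160,125,370,185,3.8,"pics/t17.png")
cv2.imwrite("pics/s17f.png",s["image"][:,:,::-1]); cv2.imwrite("pics/t17f.png",t["image"][:,:,::-1])
for l in lamps(t): 
    if len(l[2])>=2: print(l)
B=np.array([[.638,.1456],[.6322,.0258],[.6264,-.094],[.6206,-.2139]])
u=np.array([.9988,-.0488])*.025
for b in B:
    for z in (.093,.099):
        for sg in (1,-1):
            p=np.r_[b+sg*u,z]; print(z,proj(s,p).round(1),proj(t,np.r_[b-OFF+sg*u,z]).round(1),end=' ')
    print()
```

```text
0.093 [249.9 277.5] [215.1 139.2] 0.093 [270.5 270.4] [213.3 156.9] 0.099 [249.9 275.7] [214.7 138.4] 0.099 [270.5 268.6] [212.9 156.2] 
0.093 [229.3 243. ] [259. 142.] 0.093 [248.8 236.9] [257.5 159.7] 0.099 [229.2 241.2] [258.8 141.2] 0.099 [248.8 235. ] [257.4 159. ] 
0.093 [211.2 212.9] [303.  144.7] 0.093 [229.8 207.5] [301.9 162.5] 0.099 [211.1 211.1] [303.1 144. ] 0.099 [229.7 205.7] [302.  161.9] 
0.093 [195.3 186.2] [347.3 147.5] 0.093 [213.  181.5] [346.5 165.4] 0.099 [195.1 184.5] [347.6 146.8] 0.099 [212.8 179.7] [346.9 164.8]
```

View pics/s17.png

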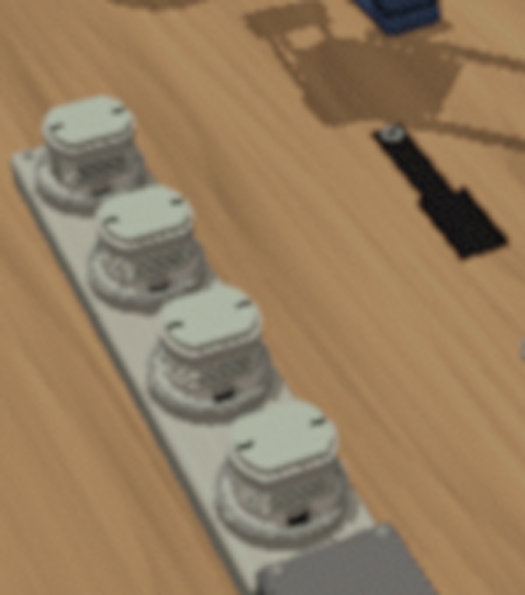

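View pics/t17.png

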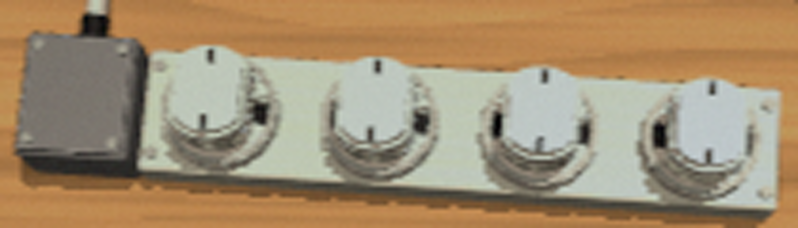

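View pics/t17f.png

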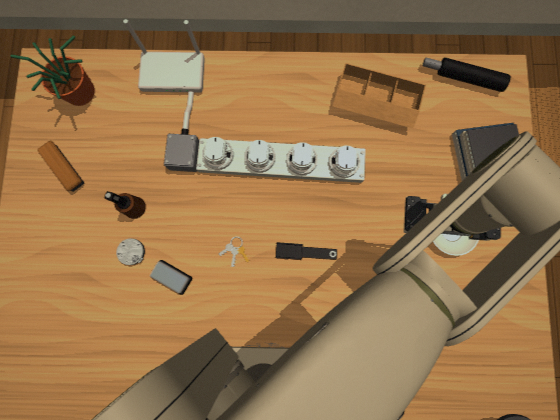

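View pics/s17f.png

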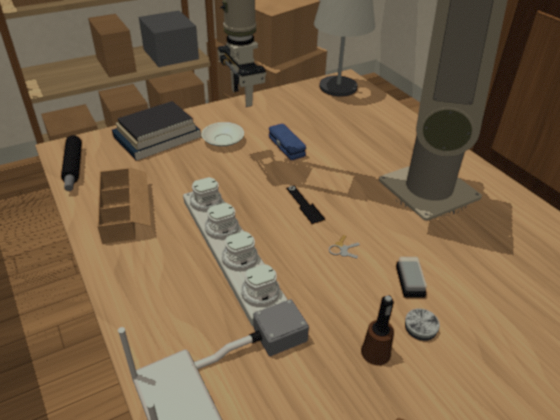

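```bash
python3 -c "
from plant import robot
print(robot.close_job(), robot.read_state()['t'])"
```

```text
the job is handed in; nothing more can be done
the job is handed in; nothing more can be done
```

I tested all four lampholders for power, put the tester back in its stand and fitted all four lamps. The job was handed in at about 47 s of the 208 s allowed, and no verdict was reported.

- **Power test:** I touched the tester tip to the brass contacts of holders 1 to 4 in order, about half a second each. The tool felt about 3 to 4 N each time, so contact was made. The final pictures show the tester hanging upright in its stand.
- **Lamps:** Each one was inserted, pressed to about 12 mm below the holder top and turned clockwise until I felt the stop (0.5 to 0.9 N m). One lamp had been knocked aside during the run, so I measured it again before picking it up.
- **Last checks:** In the final scene picture the marks on all four lamps lie within about 1 pixel of where they should be for a locked lamp (top 93 mm above the shelf). None is near the position for a lamp that is in but not locked. They sit straight across the bar.
- **Other items:** The dish, shoehorn, keys, glasses case, tin and sponge box look unmoved. I judged this by eye rather than measuring it. The arm was clear of everything at hand-in.

**Disagreement:** the two cameras differed by about 4 to 5 mm in x and 2 mm in y. I corrected for this using the tester tip held at a known position, and all four lamps then went in without side force.

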